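# Mix the hardener tubs in the bench mixer

## Robot

A 6-joint arm with a two-finger parallel gripper is mounted at the origin on the work surface. World frame = base frame: x ahead of the robot, y to its left, z up, the work surface at z = 0. Lengths are in m, angles in rad, forces in N, time in s.
With the tool pointing down it reaches from about 0.35 to 1 m from the base axis. Payload 7.1 kg.
Tool frame: the origin (TCP) lies at the very end of the fingers, on their centre line; the grasp point (between the pads) lies 19 mm behind it; z points along the fingers, y is the line along which they close (so a half turn about z gives the same grasp; the last joint's range is limited). The gripper opens to 85 mm and grips with 20 to 120 N. Pads are 22 mm wide; open, the fingers measure 114 mm over their backs; the gripper's body (76 mm by 85 mm) begins 54 mm behind the grasp point. The pads swing forward as they close: fully open they stand 13 mm farther back than shut.
Start: joints at [1.265, 0.423, 1.63, -0, 1.089, -0.019], TCP at [0.177, 0.599, 0.231] pointing down, gripper open.
Joint ranges: [-3, 3], [-0.9, 2.11], [0.09, 2.58], [-1.31, 4.45], [0.11, 2.69], [-2.54, 2.54]. Speed limits (rad/s): [2.39, 2.39, 3.01, 3.14, 3.14, 3.14].

## Interface

Orientations are given as [roll, pitch, yaw] about the fixed x, y, z axes, in that order (R = Rz(yaw) Ry(pitch) Rx(roll)).
In Python, from bench import status, imaging, order gives the robot as it stands.
- The arm moves only by the tool carry_out, never from a script. Its argument "moves" is a list of rows, each a list of 7 numbers: the shift along the tool's x, y, z in mm, then the turn, a rotation vector about the tool's x, y, z in degrees, then the closure, from 0 (fully open) to 1 (shut). A call has 1 to 20 rows; each row is the pose to reach, as a shift and turn from the pose commanded when the call began, along the tool's axes at that moment; what a row does not reach only later rows make up. A row lasts 1/10 s, in which the tool goes at most 50 mm and 8.59 degrees, less where a joint would pass 70% of its speed; a pose out of reach is approached as far as the arm can. A call with a gripper value outside its range is refused whole. The fingers move at their own pace and stop on an object; "force" is the grip in N (left out, the last holds). Time passes only in rows, so rows that repeat a pose let the fingers close. It gives the time, the measured TCP pose, the force, the opening and the grip force at its end, in the units of the state.
- status.read_state(): the state, without advancing time (a new reading comes with each control period).
- imaging.grab_frame(name): name is "side" or "top"; returns a dict with "img" (480x640x3 uint8, blue, green, red), "z_map" (480x640 float32, m along the optical axis (not along the pixel's ray), 0 where there is no reading), "vertical_fov" (degrees; the focal length in pixels is half the picture's height over the tangent of half this angle, whatever the lens; pixels are square), "cx", "cy" (the principal point, pixels), "pose" (4x4, takes a point from camera to world coordinates). Camera axes: x right, y down, z forward; pixel columns grow to the right and rows downward; lengths in m; the calibration is good to about 2 mm. A picture is of the moment at which its call begins.
- order.finish_job(): hands the job in; it is judged then, once.
The state is a dict: "t": time; "joint_pos": joint angles; "qvel": joint speeds; "tau": joint torques, N m; "tcp_pos": TCP position; "ee_rot": TCP orientation; "contact_force": force on the tool from outside, world axes, zero at the start; "moment": the same for the moment, N m; "gripper_width": finger opening in m; "finger_force": force on a finger pad.
Only numpy, scipy, OpenCV 4.12 (cv2) and the standard library are available. Lean on these libraries where they do the work, as an engineer would, in place of code of your own. Each camera call takes 0.05 s, during which the arm holds its last target. There are 200 camera calls.

## Task

Stand every closed tub upright in a pocket of its own in the tub mixer, press the clamp lever on the mixer's right side down until it clicks and stays, then press the rightmost (fast) key fully so that it stays down and the stop key pops up. Let it run for at least five seconds, press the wide stop key on the left so that the fast key pops up, lift the lever back up, and stand all the tubs upright on the drip tray, flat on its floor. Never have a speed key (any but stop) down while the lever is up, and do not push or tip the wet figurine.

Things in the scene. Friction and masses are not known exactly. Their poses are not given: they have to be found in the camera images.
- mixer: The tub mixer, a grey bench machine 310 by 270 mm, fixed. Same axes as pocket_row; origin under its centre, 10 mm nearer the front than pocket_row. At the front the key deck (46 mm high), then the pockets, then a back housing 135 mm high from x = +95 mm. Lever down drives a hold-down plate out of the housing 6 mm above the tubs' tops, over their rear half.
- pocket_row (a point): Floor centre of the middle of three equal square pockets in the tub mixer, 30 mm above the table. x points to the mixer's back, y to its left as the robot sees it, z up. Pocket centres lie at y = +80, 0, -80 mm; each is 76 mm (x) by 74 mm (y), with lips and ribs 15 mm high. The machine spans x -150 to +160 mm, y +-135 mm.
- tub1_mid (a point): A closed white plastic tub with green band and grey lid, an upright cylinder 64 mm across and 70 mm tall, 0.25 kg nominal; this point is its centre, half-way up, z along its axis. The tubs are all alike; some may be absent.
- tub2_mid (a point): A closed white plastic tub with green band and grey lid, an upright cylinder 64 mm across and 70 mm tall, 0.25 kg nominal; this point is its centre, half-way up, z along its axis. The tubs are all alike; some may be absent.
- tub3_mid (a point): A closed white plastic tub with green band and grey lid, an upright cylinder 64 mm across and 70 mm tall, 0.25 kg nominal; this point is its centre, half-way up, z along its axis. The tubs are all alike; some may be absent.
- tray_floor (a point): Drip tray of aluminium, 120 mm (its x) by 250 mm (its y), walls 4 mm thick, rim 13 mm above the table, fixed; this point is the centre of its inner floor, 4 mm above the table.
- lever_hinge (a point): Hinge axis of the clamp lever, on the mixer's right side (the robot's right), 70 mm above the table; axes as the mixer's, the hinge axis runs along y. The lever reaches from here towards the robot (-x).
- lever (a joint): Clamp lever angle in rad: 0 up, 0.58 hard stop at the bottom. A spring lifts it (about 2 N at its end). Pressed to the bottom (peak 10 N at its end), a ball detent holds it at 0.52 to 0.56. Lifting the end with about 5 N frees it and it springs up. Slope of the lever above horizontal = 0.52 minus this angle.
- lever_tab (a point): Centre of the top of the upright white tab at the lever's end, to press on or pinch. The tab is 40 mm long along the lever, 20 mm thick (mixer y), its top 36 mm above the lever's line and square to it, 150 mm from the hinge; it tilts with the lever. The lever bar below is 14 mm thick (y), 10 mm high.
- key_stop (a joint): Key travel in m: 0 up, about 0.010 latched down, 0.0125 hard stop. Stop key: leftmost of the four black keys on the front deck, wider than the rest; down at the start. Pressing takes about 7 to 8 N; it latches once pushed beyond 0.011 and let go, and the key that was down pops up.
- key_slow (a joint): Key travel in m: 0 up, about 0.010 latched down, 0.0125 hard stop. Slow key: second from the left. Pressing takes about 7 to 8 N; it latches once pushed beyond 0.011 and let go, and the key that was down pops up.
- key_medium (a joint): Key travel in m: 0 up, about 0.010 latched down, 0.0125 hard stop. Medium key: third from the left. Pressing takes about 7 to 8 N; it latches once pushed beyond 0.011 and let go, and the key that was down pops up.
- key_fast (a joint): Key travel in m: 0 up, about 0.010 latched down, 0.0125 hard stop. Fast key: rightmost. Pressing takes about 7 to 8 N; it latches once pushed beyond 0.011 and let go, and the key that was down pops up.
- key_stop_top (a point): Centre of the top face of the stop key (leftmost, wide): the face is 44 mm (mixer x) by 44 mm (mixer y), level, 67 mm above the table when up, and moves straight down with the key.
- key_slow_top (a point): Centre of the top face of the slow key (second from left): the face is 44 mm (mixer x) by 34 mm (mixer y), level, 67 mm above the table when up, and moves straight down with the key.
- key_medium_top (a point): Centre of the top face of the medium key (third from left): the face is 44 mm (mixer x) by 34 mm (mixer y), level, 67 mm above the table when up, and moves straight down with the key.
- key_fast_top (a point): Centre of the top face of the fast key (rightmost): the face is 44 mm (mixer x) by 34 mm (mixer y), level, 67 mm above the table when up, and moves straight down with the key.
- figurine: Small grey sculpted figure, still wet, standing loose on the table: 130 mm tall, skirt 60 mm across at the foot; origin at the centre of its underside. Not to be disturbed.
Things that resemble listed ones, but are neither listed nor needed, are in the scene too. What is shaped like the part that bears tub3_mid but turquoise is not meant.

How it is judged:
On the way, in this order (a step that is already met when the one before it is completed fails the run):
1. every tub stands upright in a pocket, the lever still up (x of tub1_mid in the frame of pocket_row between -0.015 and 0.015 m and y of tub1_mid in the frame of pocket_row between -0.1 and 0.1 m and z of tub1_mid in the frame of pocket_row between 0.029 and 0.041 m and angle between each of tub1_mid, tub2_mid, tub3_mid's own z axis and vertical below 0.1 rad and x of tub2_mid in the frame of pocket_row between -0.015 and 0.015 m and y of tub2_mid in the frame of pocket_row between -0.1 and 0.1 m and z of tub2_mid in the frame of pocket_row between 0.029 and 0.041 m and x of tub3_mid in the frame of pocket_row between -0.015 and 0.015 m and y of tub3_mid in the frame of pocket_row between -0.1 and 0.1 m and z of tub3_mid in the frame of pocket_row between 0.029 and 0.041 m and value of joint lever below 0.3 rad), for 0.3 s.
2. the lever is held down, the tubs in their pockets (value of joint lever above 0.49 rad and x of tub1_mid in the frame of pocket_row between -0.015 and 0.015 m and y of tub1_mid in the frame of pocket_row between -0.1 and 0.1 m and z of tub1_mid in the frame of pocket_row between 0.029 and 0.041 m and angle between each of tub1_mid, tub2_mid, tub3_mid's own z axis and vertical below 0.1 rad and x of tub2_mid in the frame of pocket_row between -0.015 and 0.015 m and y of tub2_mid in the frame of pocket_row between -0.1 and 0.1 m and z of tub2_mid in the frame of pocket_row between 0.029 and 0.041 m and x of tub3_mid in the frame of pocket_row between -0.015 and 0.015 m and y of tub3_mid in the frame of pocket_row between -0.1 and 0.1 m and z of tub3_mid in the frame of pocket_row between 0.029 and 0.041 m), for 0.3 s.
3. the fast key alone is down for five seconds, the lever down, the tubs in their pockets (all of step 2 and value of joint each of key_stop, key_slow, key_medium below 0.004 m and value of joint key_fast above 0.008 m), for 4.8 s.
4. the stop key alone is down, the lever still down (value of joint key_stop above 0.008 m and value of joint each of key_slow, key_medium, key_fast below 0.004 m and value of joint lever above 0.49 rad), for 0.3 s.
5. the lever is up again (value of joint lever below 0.08 rad), for 0.3 s.
At the end, for the whole second after the job is handed in: Every tub stands upright (within 0.1 rad) and at rest on the floor of the drip tray, the stop key alone is latched down (beyond 8 mm; the others less than 4 mm), and the lever is up (below 0.08 rad) (x of tub1_mid in the frame of tray_floor between -0.05 and 0.05 m and y of tub1_mid in the frame of tray_floor between -0.115 and 0.115 m and z of tub1_mid in the frame of tray_floor between 0.029 and 0.041 m and angle between each of tub1_mid, tub2_mid, tub3_mid's own z axis and vertical below 0.1 rad and x of tub2_mid in the frame of tray_floor between -0.05 and 0.05 m and y of tub2_mid in the frame of tray_floor between -0.115 and 0.115 m and z of tub2_mid in the frame of tray_floor between 0.029 and 0.041 m and x of tub3_mid in the frame of tray_floor between -0.05 and 0.05 m and y of tub3_mid in the frame of tray_floor between -0.115 and 0.115 m and z of tub3_mid in the frame of tray_floor between 0.029 and 0.041 m and linear speed of each of tub1, tub2, tub3 below 0.03 m/s and value of joint key_stop above 0.008 m and value of joint each of key_slow, key_medium, key_fast below 0.004 m and value of joint lever below 0.08 rad); the robot touches nothing.
It fails at once if a speed key is down while the lever is up (value of joint any of key_slow, key_medium, key_fast above 0.008 m and value of joint lever below 0.4 rad).
It fails at once if the wet figurine is pushed more than 4 cm or tipped (distance of figurine from where it was at the start of the episode above 0.04 m or angle between figurine's own z axis and vertical above 0.35 rad).
Of tub1, tub2, tub3 only 2 to 3 are there at a start; the rules pass over those that are not, and their reading is None.
At some moment in a run one of tub1, tub2, tub3 may be knocked a few centimetres aside while the robot is not near it.
Once in a run the grip may slacken for a moment while it holds something.
It also fails if it takes over 210 s, if anything falls off the work surface, if the arm or the gripper's body presses on something with over 40 N, if the wrist force passes 120 N, or if a joint passes its speed limit or range.

## Working session

There is one attempt and no reset: what is moved stays moved. The work goes in short steps, Python scripts to look and compute and a tool call to move; the robot and the scene stay as the last step left them, time stands still between calls to the robot, and variables do not carry over. Pictures are saved under pics/ and viewed, at most 14 in all, crops included, and the job is handed in when it is done.

Besides the shell and the picture viewer there is one more tool, called after ">>>" in YAML: its name, and indented under it one key for each argument. carry_out: Moves the arm, as the interface text tells. Its arguments: {"type":"object","properties":{"moves":{"type":"array"},"force":{"type":"number"}},"required":["moves"]}

```bash
mkdir -p pics; cat > h.py <<'E'
import numpy as np, cv2
from bench import status, imaging, order
def grab(n, f=None):
    d=imaging.grab_frame(n)
    if f: cv2.imwrite('pics/'+f,d['img']); np.savez('pics/'+f+'.npz',**{k:np.array(d[k]) for k in d})
    return d
def foc(d): return 240/np.tan(np.radians(float(d['vertical_fov']))/2)
def cloud(d):
    z=d['z_map'];f=foc(d);v,u=np.mgrid[:480,:640]
    P=np.stack([(u-d['cx'])*z/f,(v-d['cy'])*z/f,z],-1)
    T=np.array(d['pose']);return P@T[:3,:3].T+T[:3,3]
E
python3 - <<'E'
from h import *
for n in('top','side'):
    d=grab(n,n+'0.png');print(n,d['vertical_fov'],d['cx'],d['cy'],np.round(d['pose'],3).tolist())
print(status.read_state())
E
```

```text
top 55.44102301934565 317.50932503109044 242.89080196629672 [[-0.003, -0.984, 0.178, 0.363], [-1.0, 0.003, 0.001, -0.015], [-0.002, -0.178, -0.984, 1.09], [0.0, 0.0, 0.0, 1.0]]
side 43.104961157021755 321.84627007370176 237.2261531701461 [[0.904, -0.316, 0.289, 0.091], [-0.428, -0.659, 0.619, -0.908], [-0.005, -0.683, -0.73, 1.176], [0.0, 0.0, 0.0, 1.0]]
{'t': 0.1, 'joint_pos': array([ 1.26500376e+00,  4.23756567e-01,  1.63059330e+00,  1.14539032e-05,
        1.08863327e+00, -1.89781908e-02]), 'qvel': array([ 0.00119392, -0.00236106, -0.00373277, -0.00089513,  0.00160573,
        0.00084166]), 'tau': array([ 5.26558790e-05, -5.58427799e+01, -2.82444334e+01, -4.79101755e-05,
        3.09695628e-03, -1.06601405e-06]), 'tcp_pos': array([0.17662259, 0.59901161, 0.23063631]), 'ee_rot': array([-3.14020261e+00, -3.65261004e-05,  2.85477293e+00]), 'contact_force': array([-0.89448689,  0.43167392, -0.72520903]), 'moment': array([ 0.00849351, -0.00809583, -0.00939042]), 'finger_force': 0.0, 'gripper_width': 0.08528161861050648}
```

View pics/top0.png

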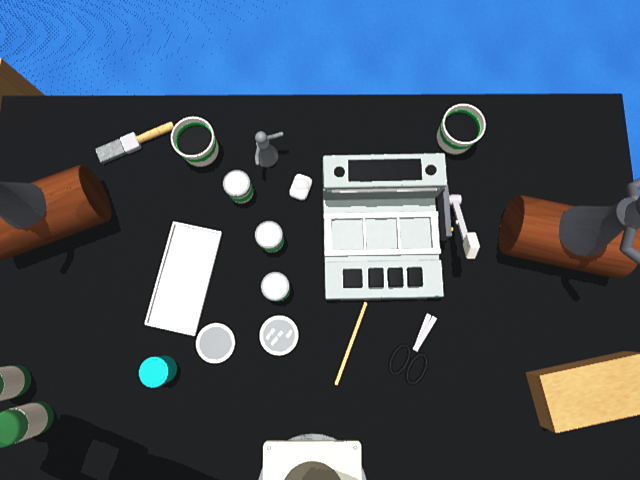

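View pics/side0.png

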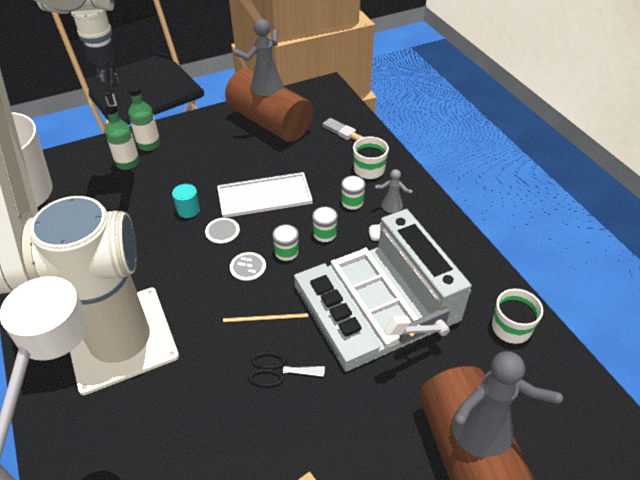

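The top view shows three tubs at (238,186), (269,236) and (275,287). The figurine is at (265,150), the tray at (183,278), the mixer spans 323–445 × 153–300, and the lever tab is at (471,245). The turquoise tub at (157,371) is a decoy.

```bash
python3 - <<'E'
from h import *
T=dict(np.load('pics/top0.png.npz'));S=dict(np.load('pics/side0.png.npz'))
CT,CS=cloud(T),cloud(S)
def box(C,u0,u1,v0,v1,zl,zh):
    c=C[v0:v1,u0:u1].reshape(-1,3);return c[(c[:,2]>zl)&(c[:,2]<zh)]
def rect(p,n):
    r=cv2.minAreaRect((p[:,:2]*1000).astype(np.float32));print(n,len(p),np.round(r[0],1),np.round(r[1],1),round(r[2],2),'z',np.round(np.median(p[:,2]),4))
rect(box(CT,310,460,140,310,.128,.142),'housing')
rect(box(CT,310,460,140,310,.041,.051),'deck/lips45')
rect(box(CT,310,448,258,310,.041,.051),'deck')
rect(box(CT,325,442,255,300,.053,.062),'keysdown')
rect(box(CT,325,442,255,300,.063,.072),'keysup')
rect(box(CT,328,442,215,250,.026,.034),'pocketfloor')
for i,(u,v) in enumerate([(238,183),(269,236),(275,287)]):
    rect(box(CT,u-25,u+25,v-25,v+25,.066,.075),'tub%d'%i)
for i,(u,v) in enumerate([(286,236),(325,216),(353,185)]):
    rect(box(CS,u-20,u+20,v-20,v+25,.066,.075),'tubS%d'%i)
rect(box(CT,135,230,212,345,.009,.02),'trayrim')
rect(box(CT,135,230,212,345,.002,.009),'trayfl')
rect(box(CT,250,285,120,180,.02,.2),'fig')
rect(box(CT,245,285,120,180,.008,.03),'figfoot')
t=box(CT,445,490,190,265,.09,.3);print('lever',t[t[:,2].argmax()], np.round(np.median(t,0),3))
for v,u in [(240,471),(250,473),(245,467),(245,476),(200,457),(215,461)]: print(u,v,np.round(CT[v,u],3))
for v,u in [(327,390),(318,396),(326,410),(320,385)]: print('S',u,v,np.round(CS[v,u],3))
im=np.hstack([cv2.resize(T['img'][140:310,310:500],None,fx=3,fy=3)[:, :],]);cv2.imwrite('pics/c1.png',im)
E
```

```text
housing 4041 [ 698.8 -160.3] [ 76.2 269.7] 1.0 z 0.136
deck/lips45 4987 [ 615.6 -192.9] [377.8 331. ] 0.74 z 0.0458
deck 3014 [ 469.5 -164.5] [ 85.4 270. ] 1.0 z 0.0462
keysdown 409 [ 462.1 -157.6] [ 66.3 176.3] 0.23 z 0.0574
keysup 862 [ 472.1 -178.1] [ 43.9 141.9] 1.09 z 0.0671
pocketfloor 2726 [ 578.4 -163. ] [ 75.2 233.9] 1.15 z 0.0303
tub0 560 [691.  175.5] [63.2 61.3] 3.92 z 0.0706
tub1 597 [568.3  98.1] [62.6 62.3] 3.85 z 0.0705
tub2 627 [451.8  81.7] [62.5 60.6] 89.43 z 0.0704
tubS0 343 [449.6  80. ] [64.  63.5] 25.81 z 0.0699
tubS1 330 [566.7  96.1] [65.5 63.6] 51.03 z 0.0699
tubS2 276 [689.3 172.2] [67.2 60.8] 45.23 z 0.0695
trayrim 763 [463.3 267.7] [201.5 264.3] 77.48 z 0.0124
trayfl 5948 [480.1 312.2] [324.4 229.6] 1.97 z 0.0043
fig 551 [779.8 110. ] [36.8 98. ] 52.82 z 0.0811
figfoot 126 [775.6 104.4] [29.  54.9] 48.93 z 0.0188
lever [ 0.52169019 -0.32369807  0.18655146] [ 0.565 -0.323  0.12 ]
471 240 [ 0.534 -0.326  0.177]
473 250 [ 0.513 -0.329  0.176]
467 245 [ 0.525 -0.321  0.166]
476 245 [ 0.522 -0.333  0.183]
457 200 [ 0.644 -0.332  0.082]
461 215 [ 0.603 -0.331  0.105]
S 390 327 [ 0.507 -0.335  0.168]
S 396 318 [ 0.521 -0.331  0.186]
S 410 326 [ 0.564 -0.325  0.124]
S 385 320 [ 0.564 -0.233  0.028]
```

View pics/c1.png

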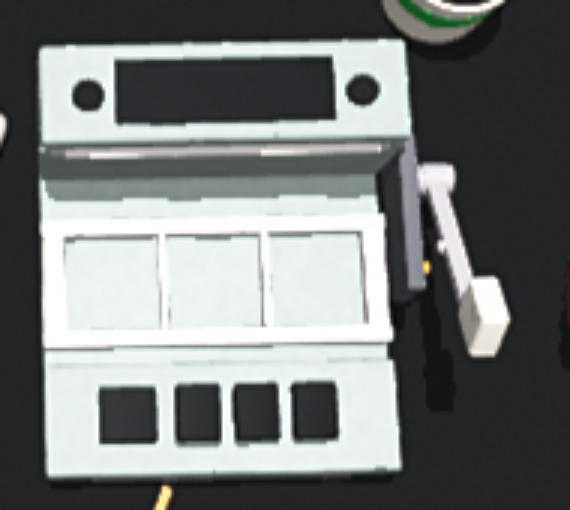

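```bash
cat >> h.py <<'E'
from scipy.spatial.transform import Rotation as Ro
def go(*targets):
    s=status.read_state();R=Ro.from_euler('xyz',s['ee_rot']).as_matrix()
    print('t',round(s['t'],2),'tcp',np.round(s['tcp_pos'],4),'rpy',np.round(np.degrees(s['ee_rot']),1),'F',np.round(s['contact_force'],1),'w',round(s['gripper_width'],4),'ff',round(s['finger_force'],1))
    for x,y,z,yaw in targets:
        D=R.T@Ro.from_euler('xyz',[180,0,yaw],degrees=True).as_matrix()
        print((x,y,z),'->',np.round(R.T@(np.array([x,y,z])-s['tcp_pos'])*1000,1),np.round(Ro.from_matrix(D).as_rotvec(degrees=True),1))
def tubs(n='top',zl=.066,zh=.076,d=None):
    d=d or grab(n);C=cloud(d);img=d['img'].astype(int)
    m=((C[...,2]>zl)&(C[...,2]<zh)&(abs(img.max(-1)-img.min(-1))<40)&(img.min(-1)>90)).astype(np.uint8)
    k,l,st,c=cv2.connectedComponentsWithStats(m)
    for i in range(1,k):
        if 120<st[i,4]<1500:
            p=C[l==i];(cx,cy),r=cv2.minEnclosingCircle((p[:,:2]*1000).astype(np.float32));q=(p[:,:2].max(0)+p[:,:2].min(0))*500
            print(n,'z%.3f'%np.median(p[:,2]),'circ',round(cx,1),round(cy,1),'r',round(r,1),'bb',np.round(q,1),'px',np.round(c[i]))
def ray(d,u,v,z):
    f=foc(d);T=np.array(d['pose']);r=T[:3,:3]@np.array([(u-d['cx'])/f,(v-d['cy'])/f,1]);return T[:3,3]+r*(z-T[2,3])/r[2]
E
python3 - <<'E'
from h import *
T=dict(np.load('pics/top0.png.npz'));S=dict(np.load('pics/side0.png.npz'))
tubs(d=T);tubs('side',d=S)
go((.4507,.081,.18,91))
C=cloud(T);m=np.zeros((480,640),np.uint8)
u0,u1,v0,v1=135,230,212,345
g=T['img'].min(-1);m[v0:v1,u0:u1]=(g[v0:v1,u0:u1]>120)
k,l,st,c=cv2.connectedComponentsWithStats(m);i=1+st[1:,4].argmax()
pts=np.argwhere(l==i);P=np.array([ray(T,u,v,.013)[:2]*1000 for v,u in pts]);print(cv2.minAreaRect(P.astype(np.float32)),st[i])
E
```

```text
top z0.071 circ 691.0 175.2 r 32.3 bb [691.  175.4] px [236. 183.]
top z0.071 circ 569.2 98.7 r 32.2 bb [568.5  98. ] px [268. 234.]
top z0.070 circ 452.2 82.1 r 32.2 bb [451.8  82.6] px [275. 286.]
side z0.071 circ 798.0 277.9 r 56.7 bb [801.7 280.5] px [370. 150.]
side z0.070 circ 689.5 173.9 r 35.0 bb [688.9 173.7] px [353. 184.]
side z0.070 circ 568.5 94.7 r 35.2 bb [566.6  95.3] px [324. 216.]
side z0.070 circ 448.9 79.9 r 34.1 bb [449.6  79.9] px [285. 234.]
side z0.071 circ 660.7 -158.4 r 129.0 bb [ 660.2 -158.4] px [408. 273.]
side z0.071 circ 838.3 -355.0 r 47.1 bb [ 845.3 -354.2] px [523. 298.]
side z0.071 circ 819.8 -369.3 r 46.9 bb [ 813.3 -372. ] px [513. 322.]
side z0.071 circ 0.5 -22.9 r 65.5 bb [  0.5 -48. ] px [119. 340.]
t 0.1 tcp [0.1766 0.599  0.2306] rpy [-179.9   -0.   163.6] F [-0.9  0.4 -0.7] w 0.0853 ff 0.0
(0.4507, 0.081, 0.18) -> [-409.4 -419.2   51.2] [-0.1  0.  72.6]
((477.7071838378906, 304.27117919921875), (123.32914733886719, 253.31411743164062), 77.62747192382812) [ 144  221   78  115 5570]
```

>>> carry_out:
  moves:
    - [-409,-419,51,0,0,72.6,0]
    - [-409,-419,51,0,0,72.6,0]
    - [-409,-419,51,0,0,72.6,0]
    - [-409,-419,51,0,0,72.6,0]
    - [-409,-419,51,0,0,72.6,0]
    - [-409,-419,51,0,0,72.6,0]
    - [-409,-419,51,0,0,72.6,0]
    - [-409,-419,51,0,0,72.6,0]
    - [-409,-419,51,0,0,72.6,0]
    - [-409,-419,51,0,0,72.6,0]
    - [-409,-419,51,0,0,72.6,0]
    - [-409,-419,51,0,0,72.6,0]
    - [-409,-419,51,0,0,72.6,0]
    - [-409,-419,51,0,0,72.6,0]
    - [-409,-419,51,0,0,72.6,0]
    - [-409,-419,51,0,0,72.6,0]
    - [-409,-419,51,0,0,72.6,0]
  force: 40

```text
t: 1.8
tcp_pos: [0.4501, 0.0828, 0.1804]
ee_rot: [3.142, -0.0, 1.59]
contact_force: [-0.1, -0.4, 1.1]
gripper_width: 0.0854
finger_force: 0.0
```

```bash
python3 - <<'E'
from h import *
go((.4507,.081,.025,91))
tubs('side')
E
```

```text
t 1.8 tcp [0.4501 0.0828 0.1804] rpy [180.   -0.   91.1] F [-0.1 -0.4  1.1] w 0.0854 ff 0.0
(0.4507, 0.081, 0.025) -> [ -1.9   0.5 155.4] [ 0.  -0.   0.1]
side z0.070 circ 688.7 172.5 r 34.2 bb [689.9 172.6] px [353. 184.]
side z0.070 circ 566.8 96.7 r 34.3 bb [566.9  96.7] px [324. 216.]
side z0.070 circ 449.8 79.8 r 34.2 bb [449.4  79.3] px [285. 234.]
side z0.071 circ 661.1 -157.7 r 129.3 bb [ 659.8 -157.7] px [409. 275.]
side z0.071 circ 836.5 -357.0 r 47.6 bb [ 844.4 -353.2] px [523. 298.]
side z0.071 circ 1.1 -18.3 r 66.7 bb [  1.1 -44.6] px [118. 340.]
```

>>> carry_out:
  moves:
    - [-2,0,50,0,0,0,0]
    - [-2,0,100,0,0,0,0]
    - [-2,0,140,0,0,0,0]
    - [-2,0,155,0,0,0,0]
    - [-2,0,155,0,0,0,0]
    - [-2,0,155,0,0,0,1]
    - [-2,0,155,0,0,0,1]
    - [-2,0,155,0,0,0,1]
    - [-2,0,155,0,0,0,1]
    - [-2,0,155,0,0,0,1]
    - [-2,0,155,0,0,0,1]
    - [-2,0,155,0,0,0,1]
    - [-2,0,155,0,0,0,1]
  force: 40

```text
t: 3.15
tcp_pos: [0.4515, 0.0801, 0.0265]
ee_rot: [3.139, -0.0, 1.588]
contact_force: [-1.7, 1.4, 7.7]
gripper_width: 0.0633
finger_force: 44.7
```

```bash
python3 - <<'E'
from h import *
go((.579,-.243,.2,91))
E
```

```text
t 3.15 tcp [0.4515 0.0801 0.0265] rpy [179.9  -0.   91. ] F [-1.7  1.4  7.7] w 0.0633 ff 44.7
(0.579, -0.243, 0.2) -> [-325.1  122.4 -173.3] [ 0.1 -0.  -0. ]
```

>>> carry_out:
  moves:
    - [0,0,-30,0,0,0,1]
    - [0,0,-70,0,0,0,1]
    - [0,0,-115,0,0,0,1]
    - [0,0,-155,0,0,0,1]
    - [-30,12,-173,0,0,0,1]
    - [-70,26,-173,0,0,0,1]
    - [-115,43,-173,0,0,0,1]
    - [-160,60,-173,0,0,0,1]
    - [-205,77,-173,0,0,0,1]
    - [-250,94,-173,0,0,0,1]
    - [-290,109,-173,0,0,0,1]
    - [-315,119,-173,0,0,0,1]
    - [-325,122,-173,0,0,0,1]
    - [-325,122,-173,0,0,0,1]
    - [-325,122,-173,0,0,0,1]
    - [-325,122,-173,0,0,0,1]

```text
t: 4.75
tcp_pos: [0.5774, -0.2415, 0.1983]
ee_rot: [-3.141, -0.001, 1.589]
contact_force: [0.3, 0.3, -2.5]
gripper_width: 0.0632
finger_force: 45.5
```

```bash
python3 - <<'E'
from h import *
go((.579,-.243,.057,91))
d=grab('side','s1.png');tubs('side',d=d)
E
```

```text
t 4.75 tcp [ 0.5774 -0.2415  0.1983] rpy [-180.   -0.   91.] F [ 0.3  0.3 -2.5] w 0.0632 ff 45.5
(0.579, -0.243, 0.057) -> [ -1.6   1.6 141.3] [-0. -0.  0.]
side z0.071 circ -119.2 566.7 r 75.4 bb [-119.2  561.5] px [ 25. 188.]
side z0.070 circ 688.6 172.8 r 32.9 bb [688.5 172.8] px [352. 185.]
side z0.070 circ 568.0 96.1 r 33.4 bb [567.8  95.7] px [324. 216.]
side z0.072 circ 835.7 -357.5 r 48.4 bb [ 844.2 -355.6] px [524. 298.]
```

View pics/s1.png

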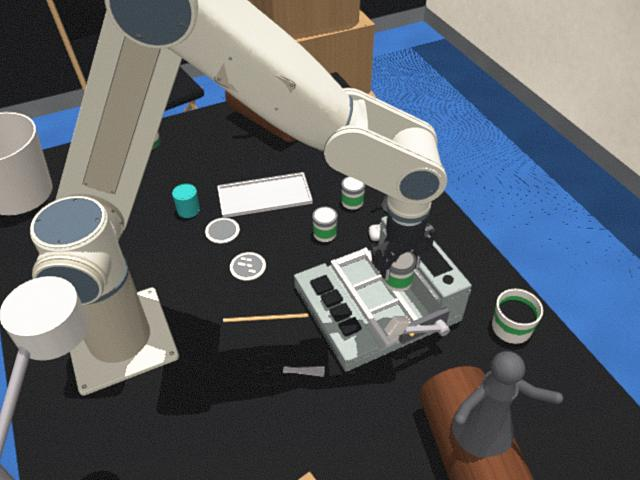

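The side view shows the tub held upright at about (402,270) over the right-hand pocket, with the other two still at (324,216) and (352,185).

>>> carry_out:
  moves:
    - [-1,1,40,0,0,0,1]
    - [-1,1,80,0,0,0,1]
    - [-1,1,105,0,0,0,1]
    - [-1,1,125,0,0,0,1]
    - [-1,1,135,0,0,0,1]
    - [-1,1,140,0,0,0,1]
    - [-1,1,140,0,0,0,1]
    - [-1,1,140,0,0,0,1]

```text
t: 5.6
tcp_pos: [0.5798, -0.2441, 0.0594]
ee_rot: [3.14, 0.001, 1.588]
contact_force: [-0.0, 0.4, -1.6]
gripper_width: 0.0631
finger_force: 45.6
```

```bash
python3 - <<'E'
from h import *
go((.579,-.243,.057,91))
E
```

```text
t 5.6 tcp [ 0.5798 -0.2441  0.0594] rpy [179.9   0.   91. ] F [-0.   0.4 -1.6] w 0.0631 ff 45.6
(0.579, -0.243, 0.057) -> [ 1.1 -0.8  2.4] [ 0.1  0.  -0. ]
```

Release 2–3 mm lower, rise, and move over the second tub.

>>> carry_out:
  moves:
    - [1,-1,2,0,0,0,1]
    - [1,-1,2,0,0,0,1]
    - [1,-1,2,0,0,0,0]
    - [1,-1,2,0,0,0,0]
    - [1,-1,2,0,0,0,0]
    - [1,-1,2,0,0,0,0]
    - [1,-1,-40,0,0,0,0]
    - [1,-1,-85,0,0,0,0]
    - [1,-1,-120,0,0,0,0]
    - [50,-3,-120,0,0,0,0]
    - [100,-5,-120,0,0,0,0]
    - [150,-7,-120,0,0,0,0]
    - [200,-9,-120,0,0,0,0]
    - [250,-11,-120,0,0,0,0]
    - [300,-14,-120,0,0,0,0]
    - [340,-18,-120,0,0,0,0]
    - [340,-18,-120,0,0,0,0]
    - [340,-18,-120,0,0,0,0]
    - [340,-18,-120,0,0,0,0]

```text
t: 7.5
tcp_pos: [0.5554, 0.0949, 0.1783]
ee_rot: [3.142, 0.0, 1.587]
contact_force: [-0.1, 0.3, 0.5]
gripper_width: 0.0852
finger_force: 0.0
```

```bash
python3 - <<'E'
from h import *
go((.568,.0965,.025,91))
d=grab('side','s1.png');tubs('side',d=d);tubs('side',.095,.106,d=d)
d=grab('top');tubs(d=d);tubs('top',.095,.106,d=d)
E
```

```text
t 7.5 tcp [0.5554 0.0949 0.1783] rpy [180.    0.   90.9] F [-0.1  0.3  0.5] w 0.0852 ff 0.0
(0.568, 0.0965, 0.025) -> [  1.4  12.6 153.3] [ 0.   0.  -0.1]
side z0.070 circ 687.0 174.4 r 34.6 bb [689.9 174.6] px [353. 184.]
side z0.070 circ 568.4 96.0 r 35.3 bb [566.4  96. ] px [324. 216.]
side z0.071 circ 837.3 -353.5 r 48.1 bb [ 841.2 -353.7] px [522. 298.]
side z0.071 circ 5.7 -26.7 r 63.9 bb [  5.7 -43.9] px [120. 340.]
side z0.100 circ 695.5 -253.5 r 57.7 bb [ 697.  -254.3] px [444. 298.]
side z0.100 circ 578.6 -242.4 r 33.7 bb [ 577.6 -241.7] px [395. 302.]
side z0.100 circ 6.6 -20.7 r 66.1 bb [  6.6 -37.6] px [118. 331.]
top z0.101 circ 580.5 -240.3 r 32.2 bb [ 580.2 -240.8] px [420. 226.]
```

>>> carry_out:
  moves:
    - [1,12,50,0,0,0,0]
    - [1,12,100,0,0,0,0]
    - [1,12,140,0,0,0,0]
    - [1,12,153,0,0,0,0]
    - [1,12,153,0,0,0,0]
    - [1,12,153,0,0,0,1]
    - [1,12,153,0,0,0,1]
    - [1,12,153,0,0,0,1]
    - [1,12,153,0,0,0,1]
    - [1,12,153,0,0,0,1]
    - [1,12,153,0,0,0,1]
    - [1,12,153,0,0,0,1]
    - [1,12,123,0,0,0,1]
    - [1,12,83,0,0,0,1]
    - [1,12,43,0,0,0,1]
    - [1,12,3,0,0,0,1]
    - [1,12,-22,0,0,0,1]
    - [1,12,-22,0,0,0,1]
    - [1,12,-22,0,0,0,1]

```text
t: 9.5
tcp_pos: [0.5673, 0.0969, 0.2011]
ee_rot: [3.14, -0.0, 1.588]
contact_force: [0.1, 0.1, -3.0]
gripper_width: 0.0632
finger_force: 45.1
```

```bash
python3 - <<'E'
from h import *
go((.578,-.163,.2,91),(.578,-.163,.057,91))
E
```

```text
t 9.5 tcp [0.5673 0.0969 0.2011] rpy [179.9  -0.   91. ] F [ 0.1  0.1 -3. ] w 0.0632 ff 45.1
(0.578, -0.163, 0.2) -> [-260.1    6.3    1. ] [ 0.1 -0.  -0. ]
(0.578, -0.163, 0.057) -> [-260.1    6.1  144. ] [ 0.1 -0.  -0. ]
```

>>> carry_out:
  moves:
    - [-30,1,0,0,0,0,1]
    - [-75,2,0,0,0,0,1]
    - [-120,3,0,0,0,0,1]
    - [-165,4,0,0,0,0,1]
    - [-210,5,0,0,0,0,1]
    - [-245,6,0,0,0,0,1]
    - [-260,6,0,0,0,0,1]
    - [-260,6,0,0,0,0,1]
    - [-260,6,40,0,0,0,1]
    - [-260,6,80,0,0,0,1]
    - [-260,6,105,0,0,0,1]
    - [-260,6,125,0,0,0,1]
    - [-260,6,135,0,0,0,1]
    - [-260,6,140,0,0,0,1]
    - [-260,6,140,0,0,0,1]
    - [-260,6,140,0,0,0,1]

```text
t: 11.1
tcp_pos: [0.5783, -0.1629, 0.0612]
ee_rot: [3.14, 0.0, 1.588]
contact_force: [-0.7, 0.1, -0.8]
gripper_width: 0.0631
finger_force: 45.3
```

```bash
python3 - <<'E'
from h import *
go((.578,-.163,.057,91),(.578,-.163,.18,91),(.67,.12,.18,91))
E
```

```text
t 11.1 tcp [ 0.5783 -0.1629  0.0612] rpy [179.9   0.   91. ] F [-0.7  0.1 -0.8] w 0.0631 ff 45.3
(0.578, -0.163, 0.057) -> [-0.1 -0.4  4.2] [ 0.1  0.  -0. ]
(0.578, -0.163, 0.18) -> [  -0.2   -0.2 -118.8] [ 0.1  0.  -0. ]
(0.67, 0.12, 0.18) -> [ 281.2   96.6 -118.8] [ 0.1  0.  -0. ]
```

>>> carry_out:
  moves:
    - [0,0,3,0,0,0,1]
    - [0,0,3,0,0,0,1]
    - [0,0,3,0,0,0,0]
    - [0,0,3,0,0,0,0]
    - [0,0,3,0,0,0,0]
    - [0,0,3,0,0,0,0]
    - [0,0,-40,0,0,0,0]
    - [0,0,-85,0,0,0,0]
    - [0,0,-130,0,0,0,0]
    - [45,12,-140,0,0,0,0]
    - [90,26,-140,0,0,0,0]
    - [135,40,-140,0,0,0,0]
    - [180,54,-140,0,0,0,0]
    - [225,68,-140,0,0,0,0]
    - [270,82,-140,0,0,0,0]
    - [310,98,-140,0,0,0,0]
    - [335,108,-140,0,0,0,0]
    - [335,108,-140,0,0,0,0]
    - [335,108,-140,0,0,0,0]
    - [335,108,-140,0,0,0,0]

```text
t: 13.1
tcp_pos: [0.6795, 0.1727, 0.2001]
ee_rot: [-3.141, 0.0, 1.587]
contact_force: [0.4, -0.0, -0.2]
gripper_width: 0.0853
finger_force: 0.0
```

```bash
python3 - <<'E'
from h import *
go((.6900,.1743,.025,91))
d=grab('side','s2.png');tubs('side',d=d);tubs('side',.095,.106,d=d)
d=grab('top');tubs(d=d);tubs('top',.095,.106,d=d)
E
```

```text
t 13.1 tcp [0.6795 0.1727 0.2001] rpy [-180.     0.    90.9] F [ 0.4 -0.  -0.2] w 0.0853 ff 0.0
(0.69, 0.1743, 0.025) -> [  1.5  10.6 175.1] [-0.   0.  -0.1]
side z0.070 circ 685.2 174.1 r 35.5 bb [690. 173.] px [352. 184.]
side z0.071 circ 660.2 -202.1 r 82.4 bb [ 660.8 -202.1] px [416. 285.]
side z0.071 circ 837.4 -354.4 r 46.1 bb [ 843.2 -349.6] px [522. 297.]
side z0.071 circ 2.9 -20.6 r 66.7 bb [  2.9 -42.8] px [119. 340.]
side z0.100 circ 578.1 -164.3 r 34.6 bb [ 578.1 -163.5] px [377. 277.]
side z0.100 circ 691.5 -266.1 r 52.5 bb [ 696.7 -267.3] px [445. 300.]
side z0.099 circ 577.8 -242.7 r 33.6 bb [ 578.3 -242.2] px [395. 302.]
side z0.101 circ 5.5 -28.5 r 63.2 bb [  5.5 -45.1] px [116. 332.]
top z0.071 circ 688.9 165.4 r 23.9 bb [688.6 164.9] px [241. 185.]
top z0.101 circ 580.4 -161.1 r 32.5 bb [ 579.7 -161. ] px [384. 226.]
top z0.101 circ 580.6 -240.8 r 32.1 bb [ 580.6 -240.8] px [420. 226.]
```

View pics/s2.png

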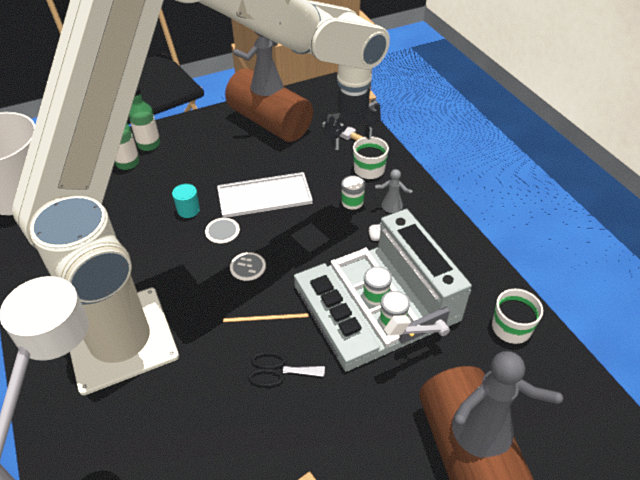

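The pockets hold two tubs, at (377,277) and (395,302). The figurine's arm at (378,188) reaches towards the last tub at (352,184), so I'll turn the gripper 55° to keep clear of it.

>>> carry_out:
  moves:
    - [1,10,0,0,0,-55,0]
    - [1,10,0,0,0,-55,0]
    - [1,10,0,0,0,-55,0]
    - [1,10,0,0,0,-55,0]
    - [1,10,0,0,0,-55,0]
    - [1,10,0,0,0,-55,0]
    - [1,10,0,0,0,-55,0]
    - [1,10,0,0,0,-55,0]
    - [1,10,0,0,0,-55,0]
    - [1,10,0,0,0,-55,0]

```text
t: 14.2
tcp_pos: [0.69, 0.1745, 0.2004]
ee_rot: [3.142, 0.0, 2.546]
contact_force: [0.2, 0.9, -0.3]
gripper_width: 0.0853
finger_force: 0.0
```

```bash
python3 - <<'E'
from h import *
go((.6900,.1743,.025,146))
d=grab('side');tubs('side',d=d)
C=cloud(d)[165:215,365:420].reshape(-1,3);C=C[(C[:,2]>.06)&(C[:,2]<.14)&(C[:,0]>.7)]
print(C[(C[:,:2]-[.69,.174]).__pow__(2).sum(1).argsort()[:8]].round(3))
E
```

```text
t 14.2 tcp [0.69   0.1745 0.2004] rpy [180.    0.  145.9] F [ 0.2  0.9 -0.3] w 0.0853 ff 0.0
(0.69, 0.1743, 0.025) -> [-1.000e-01 -1.000e-01  1.754e+02] [ 0.   0.  -0.1]
side z0.070 circ 689.9 172.3 r 35.1 bb [689.4 171.6] px [353. 184.]
side z0.072 circ 1.4 -19.8 r 66.5 bb [  1.4 -44.8] px [118. 340.]
[[0.733 0.128 0.08 ]
 [0.732 0.125 0.077]
 [0.737 0.13  0.081]
 [0.729 0.12  0.085]
 [0.733 0.122 0.085]
 [0.734 0.123 0.077]
 [0.739 0.128 0.082]
 [0.732 0.121 0.083]]
```

>>> carry_out:
  moves:
    - [0,0,45,0,0,0,0]
    - [0,0,85,0,0,0,0]
    - [0,0,125,0,0,0,0]
    - [0,0,155,0,0,0,0]
    - [0,0,172,0,0,0,0]
    - [0,0,172,0,0,0,0]
    - [0,0,172,0,0,0,1]
    - [0,0,172,0,0,0,1]
    - [0,0,172,0,0,0,1]
    - [0,0,172,0,0,0,1]
    - [0,0,172,0,0,0,1]
    - [0,0,172,0,0,0,1]
    - [0,0,172,0,0,0,1]
    - [0,0,142,0,0,0,1]
    - [0,0,102,0,0,0,1]
    - [0,0,62,0,0,0,1]
    - [0,0,22,0,0,0,1]
    - [0,0,0,0,0,0,1]
    - [0,0,0,0,0,0,1]
    - [0,0,0,0,0,0,1]

```text
t: 16.25
tcp_pos: [0.6896, 0.1749, 0.2002]
ee_rot: [3.141, 0.0, 2.548]
contact_force: [0.2, -0.3, -2.4]
gripper_width: 0.0634
finger_force: 44.9
```

```bash
python3 - <<'E'
from h import *
go((.577,-.083,.2,91))
E
```

```text
t 16.25 tcp [0.6896 0.1749 0.2002] rpy [180.   0. 146.] F [ 0.2 -0.3 -2.4] w 0.0634 ff 44.9
(0.577, -0.083, 0.2) -> [-5.100e+01 -2.767e+02  2.000e-01] [ 0.  0. 55.]
```

>>> carry_out:
  moves:
    - [-7,-35,0,0,0,8,1]
    - [-14,-75,0,0,0,16,1]
    - [-21,-115,0,0,0,24,1]
    - [-29,-157,0,0,0,32,1]
    - [-36,-197,0,0,0,40,1]
    - [-44,-237,0,0,0,48,1]
    - [-49,-266,0,0,0,53,1]
    - [-51,-277,0,0,0,55,1]
    - [-51,-277,0,0,0,55,1]
    - [-51,-277,0,0,0,55,1]
    - [-51,-277,0,0,0,55,1]
    - [-51,-277,0,0,0,55,1]

```text
t: 17.45
tcp_pos: [0.5776, -0.082, 0.2001]
ee_rot: [-3.141, -0.0, 1.59]
contact_force: [0.6, 0.2, -2.2]
gripper_width: 0.0632
finger_force: 45.0
```

```bash
python3 - <<'E'
from h import *
go((.577,-.083,.057,91))
E
```

```text
t 17.45 tcp [ 0.5776 -0.082   0.2001] rpy [-180.    -0.    91.1] F [ 0.6  0.2 -2.2] w 0.0632 ff 45.0
(0.577, -0.083, 0.057) -> [ -1.   -0.6 143.1] [-0.  -0.   0.1]
```

>>> carry_out:
  moves:
    - [-1,-1,40,0,0,0,1]
    - [-1,-1,80,0,0,0,1]
    - [-1,-1,105,0,0,0,1]
    - [-1,-1,125,0,0,0,1]
    - [-1,-1,135,0,0,0,1]
    - [-1,-1,140,0,0,0,1]
    - [-1,-1,141,0,0,0,1]
    - [-1,-1,141,0,0,0,1]
    - [-1,-1,141,0,0,0,0]
    - [-1,-1,141,0,0,0,0]
    - [-1,-1,141,0,0,0,0]
    - [-1,-1,141,0,0,0,0]
    - [-1,-1,110,0,0,0,0]
    - [-1,-1,70,0,0,0,0]
    - [-1,-1,30,0,0,0,0]
    - [-40,-1,-20,0,0,0,0]
    - [-80,-1,-50,0,0,0,1]
    - [-120,-20,-50,0,0,0,1]
    - [-160,-40,-50,0,0,0,1]

```text
t: 19.35
tcp_pos: [0.541, -0.2458, 0.2529]
ee_rot: [3.137, 0.002, 1.589]
contact_force: [-0.3, 0.3, -0.1]
gripper_width: 0.0439
finger_force: 0.0
```

```bash
python3 - <<'E'
from h import *
d=grab('side','s3.png');tubs('side',d=d);tubs('side',.095,.106,d=d)
d=grab('top','t3.png');tubs(d=d);tubs('top',.095,.106,d=d)
cv2.imwrite('pics/c3.png',np.hstack([cv2.resize(d['img'][170:310,310:500],(400,295)),cv2.resize(cv2.imread('pics/s3.png')[210:380,280:480],(347,295))]))
go((.522,-.325,.25,91))
C=cloud(d)
for v in (238,242,246,250,254): print([tuple(C[v,u].round(3)) for u in (468,471,474)])
E
```

```text
side z0.071 circ -120.8 557.3 r 69.6 bb [-120.8  553.3] px [ 24. 189.]
side z0.071 circ 838.7 -353.4 r 46.8 bb [ 842.1 -350.9] px [522. 297.]
side z0.071 circ -4.4 -38.9 r 56.7 bb [ -4.4 -52.6] px [114. 343.]
side z0.100 circ -112.3 560.0 r 72.6 bb [-112.6  558.3] px [ 23. 180.]
side z0.100 circ 572.8 -82.7 r 34.0 bb [565.1 -82.7] px [357. 255.]
side z0.100 circ 579.3 -163.8 r 34.0 bb [ 578.6 -161.8] px [377. 277.]
side z0.100 circ 578.5 -241.5 r 32.8 bb [ 578.  -241.9] px [395. 302.]
side z0.101 circ -2.1 -40.4 r 57.0 bb [ -2.1 -54.8] px [114. 334.]
top z0.101 circ 579.1 -82.0 r 32.2 bb [578.9 -81.3] px [348. 227.]
top z0.101 circ 580.2 -160.8 r 32.3 bb [ 579.3 -160.9] px [384. 226.]
top z0.101 circ 580.2 -240.7 r 32.2 bb [ 579.9 -240.7] px [420. 226.]
t 19.45 tcp [ 0.538  -0.2485  0.251 ] rpy [1.80e+02 1.00e-01 9.07e+01] F [ 0.1  0.  -0.9] w 0.0284 ff 0.0
(0.522, -0.325, 0.25) -> [-76.3 -16.9   1.1] [ 0.   0.1 -0.3]
[(np.float64(0.449), np.float64(-0.164), np.float64(0.644)), (np.float64(0.448), np.float64(-0.166), np.float64(0.647)), (np.float64(0.447), np.float64(-0.168), np.float64(0.65))]
[(np.float64(0.444), np.float64(-0.162), np.float64(0.649)), (np.float64(0.443), np.float64(-0.164), np.float64(0.65)), (np.float64(0.443), np.float64(-0.166), np.float64(0.654))]
[(np.float64(0.438), np.float64(-0.159), np.float64(0.657)), (np.float64(0.438), np.float64(-0.161), np.float64(0.658)), (np.float64(0.437), np.float64(-0.163), np.float64(0.662))]
[(np.float64(0.433), np.float64(-0.156), np.float64(0.666)), (np.float64(0.432), np.float64(-0.158), np.float64(0.669)), (np.float64(0.432), np.float64(-0.16), np.float64(0.67))]
[(np.float64(0.428), np.float64(-0.153), np.float64(0.673)), (np.float64(0.427), np.float64(-0.154), np.float64(0.677)), (np.float64(0.428), np.float64(-0.158), np.float64(0.675))]
```

View pics/c3.png

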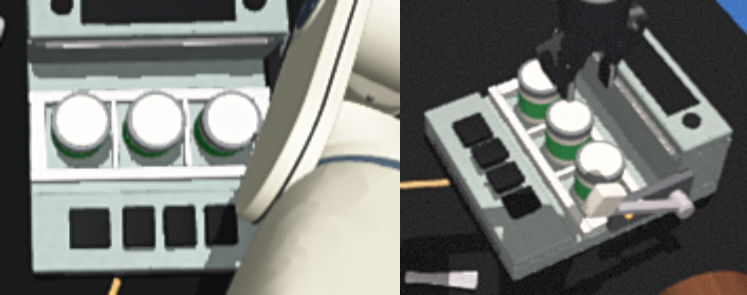

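All three tubs stand in their pockets, with lids at (348,227), (384,226) and (420,226) in the top view. Next is the exact lever tab position.

```bash
python3 - <<'E'
from h import *
for n in('top0','side0'):
    d=dict(np.load(f'pics/{n}.png.npz'));C=cloud(d).reshape(-1,3)
    m=(abs(C[:,0]-.54)<.07)&(abs(C[:,1]+.327)<.03)&(C[:,2]>.13)&(C[:,2]<.21);p=C[m];print(n,len(p),p.min(0).round(3),p.max(0).round(3),np.median(p,0).round(3))
    q=p[:,0]*np.sin(.52)+p[:,2]*np.cos(.52) # height normal to lever
    t=p[q>np.percentile(q,97)-.004];print(len(t),'topface centre',((t.min(0)+t.max(0))/2).round(4),t.min(0).round(3),t.max(0).round(3))
d=dict(np.load('pics/top0.png.npz'));C=cloud(d)[190:260,440:490].reshape(-1,3)
p=C[(C[:,2]>.06)&(C[:,2]<.12)];
for a in(.06,.08,.10): k=p[abs(p[:,2]-a)<.006];print(a,k.min(0).round(3),k.max(0).round(3))
go((.522,-.325,.25,91))
E
```

```text
top0 346 [ 0.502 -0.339  0.13 ] [ 0.562 -0.319  0.187] [ 0.526 -0.326  0.17 ]
126 topface centre [ 0.5362 -0.3298  0.176 ] [ 0.52  -0.339  0.166] [ 0.553 -0.321  0.187]
side0 390 [ 0.499 -0.344  0.13 ] [ 0.556 -0.322  0.186] [ 0.521 -0.338  0.167]
98 topface centre [ 0.5333 -0.3323  0.1755] [ 0.515 -0.342  0.165] [ 0.551 -0.322  0.186]
0.06 [ 0.559 -0.31   0.06 ] [ 0.639 -0.296  0.066]
0.08 [ 0.559 -0.341  0.074] [ 0.665 -0.295  0.086]
0.1 [ 0.56  -0.335  0.094] [ 0.664 -0.291  0.105]
t 19.45 tcp [ 0.538  -0.2485  0.251 ] rpy [1.80e+02 1.00e-01 9.07e+01] F [ 0.1  0.  -0.9] w 0.0284 ff 0.0
(0.522, -0.325, 0.25) -> [-76.3 -16.9   1.1] [ 0.   0.1 -0.3]
```

>>> carry_out:
  moves:
    - [-40,-8,5,0,0,0,1]
    - [-82,-4,20,0,0,0,1]
    - [-82,-4,45,0,0,0,1]
    - [-82,-4,45,0,0,0,1]
    - [-82,-4,45,0,0,0,1]
    - [-82,-4,45,0,0,0,1]

```text
t: 20.05
tcp_pos: [0.538, -0.3252, 0.2064]
ee_rot: [3.141, 0.0, 1.589]
contact_force: [0.0, -0.2, -0.1]
gripper_width: -0.0
finger_force: 0.0
```

```bash
python3 - <<'E'
from h import *
d=grab('side','s4.png');cv2.imwrite('pics/c4.png',cv2.resize(d['img'][240:360,320:480],(640,480)))
go((.534,-.331,.182,91),(.525,-.331,.162,91),(.508,-.331,.139,91),(.501,-.331,.12,91),(.496,-.331,.104,91),(.495,-.331,.1,91))
E
```

```text
t 20.1 tcp [ 0.5381 -0.3253  0.2067] rpy [1.799e+02 1.000e-01 9.100e+01] F [ 0.3 -0.2 -0.1] w -0.0002 ff 0.0
(0.534, -0.331, 0.182) -> [-5.6 -4.3 24.7] [0.1 0.1 0. ]
(0.525, -0.331, 0.162) -> [ -5.4 -13.3  44.6] [0.1 0.1 0. ]
(0.508, -0.331, 0.139) -> [ -5.1 -30.3  67.6] [0.1 0.1 0. ]
(0.501, -0.331, 0.12) -> [ -5.  -37.4  86.6] [0.1 0.1 0. ]
(0.496, -0.331, 0.104) -> [ -4.9 -42.4 102.6] [0.1 0.1 0. ]
(0.495, -0.331, 0.1) -> [ -4.8 -43.4 106.6] [0.1 0.1 0. ]
```

View pics/c4.png

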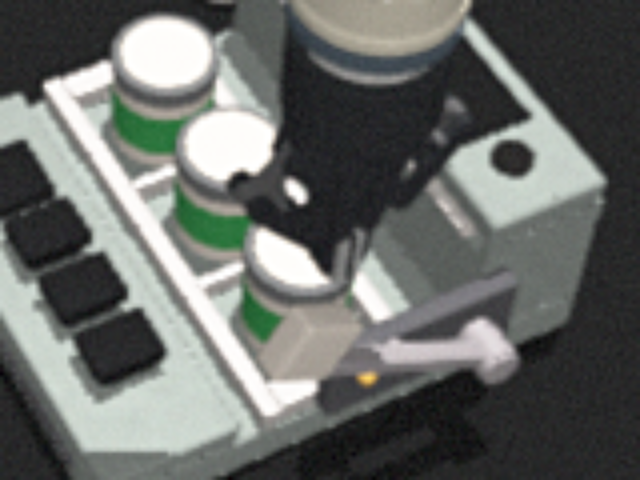

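The closed fingers are at crop (345,255), just above the tab. The tab's top is around crop (310,330).

>>> carry_out:
  moves:
    - [-6,-4,10,0,0,0,1]
    - [-6,-4,22,0,0,0,1]
    - [-6,-8,35,0,0,0,1]
    - [-5,-14,45,0,0,0,1]
    - [-5,-24,57,0,0,0,1]
    - [-5,-30,68,0,0,0,1]
    - [-5,-34,78,0,0,0,1]
    - [-5,-37,87,0,0,0,1]
    - [-5,-40,96,0,0,0,1]
    - [-5,-42,103,0,0,0,1]
    - [-5,-42,103,0,0,0,1]

```text
t: 21.2
tcp_pos: [0.4947, -0.3312, 0.1011]
ee_rot: [-3.14, -0.001, 1.588]
contact_force: [-1.9, 0.2, 2.8]
gripper_width: -0.0002
finger_force: 1.2
```

```bash
python3 - <<'E'
from h import *
go((.496,-.331,.1,91))
E
```

```text
t 21.2 tcp [ 0.4947 -0.3312  0.1011] rpy [-1.799e+02 -1.000e-01  9.100e+01] F [-1.9  0.2  2.8] w -0.0002 ff 1.2
(0.496, -0.331, 0.1) -> [0.2 1.4 1.1] [-0.1 -0.1 -0. ]
```

>>> carry_out:
  moves:
    - [0,0,2,0,0,0,1]
    - [0,0,4,0,0,0,1]
    - [0,0,4,0,0,0,1]
    - [0,0,4,0,0,0,1]

```text
t: 21.6
tcp_pos: [0.4953, -0.3315, 0.0984]
ee_rot: [-3.141, -0.0, 1.588]
contact_force: [-2.0, 0.4, 3.6]
gripper_width: 0.0002
finger_force: 1.4
```

>>> carry_out:
  moves:
    - [0,0,2,0,0,0,1]
    - [0,0,3,0,0,0,1]
    - [0,0,3,0,0,0,1]

```text
t: 21.9
tcp_pos: [0.4957, -0.3318, 0.0969]
ee_rot: [3.141, 0.0, 1.588]
contact_force: [-6.1, 2.6, 15.9]
gripper_width: 0.0003
finger_force: 8.3
```

```bash
python3 - <<'E'
from h import *
go((.496,-.331,.1,91))
E
```

```text
t 21.9 tcp [ 0.4957 -0.3318  0.0969] rpy [180.   0.  91.] F [-6.1  2.6 15.9] w 0.0003 ff 8.3
(0.496, -0.331, 0.1) -> [ 0.8  0.3 -3.1] [ 0.  0. -0.]
```

>>> carry_out:
  moves:
    - [0,0,-30,0,0,0,1]
    - [0,0,-60,0,0,0,1]
    - [30,-8,-70,0,0,0,1]
    - [70,-16,-40,0,0,0,1]
    - [98,-23,-20,0,0,0,1]
    - [98,-23,-10,0,0,0,1]
    - [98,-23,-10,0,0,0,1]
    - [98,-23,-10,0,0,0,1]

```text
t: 22.7
tcp_pos: [0.472, -0.2349, 0.1057]
ee_rot: [3.14, 0.001, 1.588]
contact_force: [-0.4, -0.2, -0.3]
gripper_width: 0.0002
finger_force: 0.0
```

```bash
python3 - <<'E'
from h import *
T=dict(np.load('pics/top0.png.npz'))
for n,(u,v),z in [('stop',(128,415),.057),('slow',(197,413),.067),('med',(256,412),.067),('fast',(315,411),.067)]: print(n,ray(T,310+(u+.5)/3,140+(v+.5)/3,z).round(4))
S=dict(np.load('pics/side0.png.npz'));C=cloud(S);
m=(C[...,2]>.063)&(C[...,2]<.072)&(abs(C[...,0]-.472)<.04)&(abs(C[...,1]+.17)<.12)
k,l,st,c=cv2.connectedComponentsWithStats(m.astype(np.uint8))
for i in range(1,k):
    if st[i,4]>40:p=C[l==i];print('side key',((p.min(0)+p.max(0))/2).round(4),len(p))
go((.472,-.231,.07,91),(.472,-.231,.0545,91))
d=grab('side','s5.png');cv2.imwrite('pics/c5.png',cv2.resize(d['img'][240:370,290:480],(760,520)))
tubs('side',.095,.104,d=d)
E
```

```text
stop [ 0.4681 -0.0934  0.057 ]
slow [ 0.4685 -0.1442  0.067 ]
med [ 0.4691 -0.1884  0.067 ]
fast [ 0.4697 -0.2325  0.067 ]
side key [ 0.4689 -0.1466  0.0674] 211
side key [ 0.4693 -0.1903  0.0674] 217
side key [ 0.4704 -0.2343  0.0674] 233
t 22.7 tcp [ 0.472  -0.2349  0.1057] rpy [1.799e+02 1.000e-01 9.100e+01] F [-0.4 -0.2 -0.3] w 0.0002 ff 0.0
(0.472, -0.231, 0.07) -> [ 4.   0.  35.7] [ 0.1  0.1 -0. ]
(0.472, -0.231, 0.0545) -> [ 4.   0.  51.2] [ 0.1  0.1 -0. ]
side z0.100 circ -110.3 570.6 r 77.5 bb [-111.1  565.9] px [ 25. 179.]
side z0.100 circ 579.3 -163.9 r 33.5 bb [ 580.6 -163.9] px [380. 277.]
side z0.100 circ 574.7 -242.1 r 33.6 bb [ 570.7 -241.8] px [393. 303.]
side z0.100 circ 5.1 -30.0 r 62.6 bb [  5.1 -47.5] px [117. 332.]
```

View pics/c5.png

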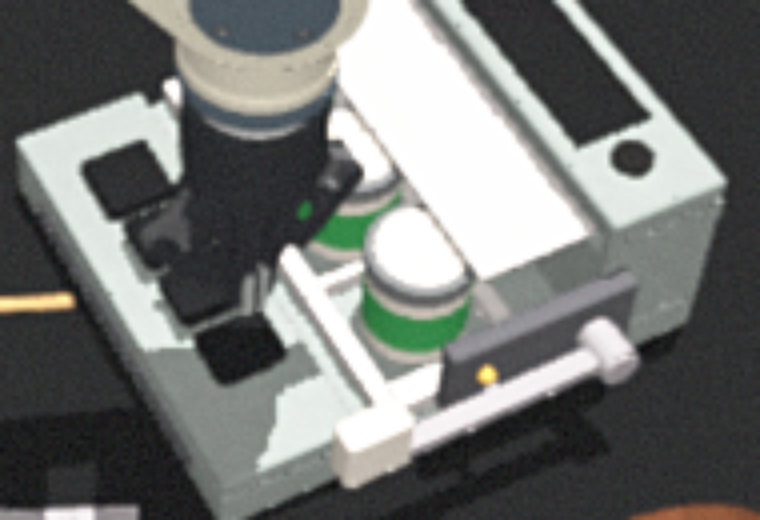

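The lever stays down at crop (375,440), the hold-down plate is out over the tubs, and the fingers are above the fast key at crop (240,345). Next I press it.

>>> carry_out:
  moves:
    - [1,-2,30,0,0,0,1]
    - [1,-2,40,0,0,0,1]
    - [1,-2,47,0,0,0,1]
    - [1,-2,51,0,0,0,1]
    - [1,-2,51,0,0,0,1]
    - [1,-2,51,0,0,0,1]

```text
t: 23.35
tcp_pos: [0.469, -0.2338, 0.0549]
ee_rot: [3.141, 0.001, 1.587]
contact_force: [-1.9, -2.2, 3.1]
gripper_width: 0.0002
finger_force: 1.9
```

>>> carry_out:
  moves:
    - [0,0,2,0,0,0,1]
    - [0,0,3,0,0,0,1]
    - [0,0,3,0,0,0,1]

```text
t: 23.65
tcp_pos: [0.4692, -0.2338, 0.0541]
ee_rot: [3.14, 0.001, 1.588]
contact_force: [-9.7, 0.6, 32.8]
gripper_width: -0.0003
finger_force: 16.3
```

Hard stop reached. Release the key and move above the stop key at (0.469, −0.094).

>>> carry_out:
  moves:
    - [0,0,-20,0,0,0,1]
    - [0,0,-50,0,0,0,1]
    - [50,0,-60,0,0,0,1]
    - [100,0,-60,0,0,0,1]
    - [138,0,-60,0,0,0,1]
    - [138,0,-60,0,0,0,1]
    - [138,0,-60,0,0,0,1]
    - [138,0,-60,0,0,0,1]

```text
t: 24.45
tcp_pos: [0.467, -0.0957, 0.1115]
ee_rot: [3.141, 0.0, 1.587]
contact_force: [0.1, -0.9, -0.8]
gripper_width: -0.0001
finger_force: 0.0
```

```bash
python3 - <<'E'
from h import *
d=grab('side','s6.png');C=cloud(d)
cv2.imwrite('pics/c6.png',cv2.resize(d['img'][240:370,290:480],(760,520)))
def key(C,n,x,y):
    p=C.reshape(-1,3);p=p[(abs(p[:,0]-x)<.012)&(abs(p[:,1]-y)<.01)&(p[:,2]>.04)&(p[:,2]<.08)];print(n,len(p),np.median(p[:,2]).round(4) if len(p) else None)
for n,x,y in[('stop',.469,-.094),('slow',.469,-.145),('med',.469,-.189),('fast',.470,-.2335)]: key(C,n,x,y)
go((.469,-.095,.07,91),(.469,-.095,.0545,91))
E
```

```text
stop 62 0.0659
slow 75 0.0664
med 82 0.0664
fast 82 0.0564
t 24.5 tcp [ 0.4669 -0.096   0.1114] rpy [180.    0.   90.9] F [-0.5 -0.8 -0.5] w 0.0004 ff 0.0
(0.469, -0.095, 0.07) -> [ 0.9  2.1 41.4] [ 0.   0.  -0.1]
(0.469, -0.095, 0.0545) -> [ 0.9  2.1 56.9] [ 0.   0.  -0.1]
```

View pics/c6.png

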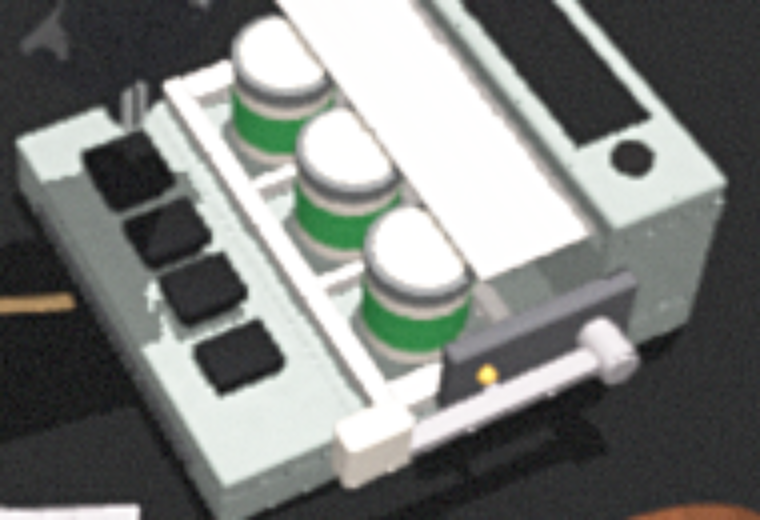

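The fast key, at crop (240,355), is down at 56 mm. The other three are up at 66 mm and the lever is down. Now I let it run.

>>> carry_out:
  moves:
    - [0,2,0,0,0,0,1]
    - [0,2,0,0,0,0,1]
    - [0,2,0,0,0,0,1]
    - [0,2,0,0,0,0,1]
    - [0,2,0,0,0,0,1]
    - [0,2,0,0,0,0,1]
    - [0,2,0,0,0,0,1]
    - [0,2,0,0,0,0,1]
    - [0,2,0,0,0,0,1]
    - [0,2,0,0,0,0,1]
    - [0,2,0,0,0,0,1]
    - [0,2,0,0,0,0,1]
    - [0,2,0,0,0,0,1]
    - [0,2,0,0,0,0,1]
    - [0,2,0,0,0,0,1]
    - [0,2,0,0,0,0,1]
    - [0,2,0,0,0,0,1]
    - [0,2,0,0,0,0,1]
    - [0,2,0,0,0,0,1]
    - [0,2,0,0,0,0,1]

```text
t: 26.5
tcp_pos: [0.4684, -0.095, 0.1113]
ee_rot: [3.142, 0.0, 1.588]
contact_force: [1.4, 0.5, -1.0]
gripper_width: -0.0001
finger_force: 0.0
```

>>> carry_out:
  moves:
    - [0,0,0,0,0,0,1]
    - [0,0,0,0,0,0,1]
    - [0,0,0,0,0,0,1]
    - [0,0,0,0,0,0,1]
    - [0,0,0,0,0,0,1]
    - [0,0,0,0,0,0,1]
    - [0,0,0,0,0,0,1]
    - [0,0,0,0,0,0,1]
    - [0,0,0,0,0,0,1]
    - [0,0,0,0,0,0,1]
    - [0,0,0,0,0,0,1]
    - [0,0,0,0,0,0,1]
    - [0,0,0,0,0,0,1]
    - [0,0,0,0,0,0,1]
    - [0,0,0,0,0,0,1]
    - [0,0,0,0,0,0,1]
    - [0,0,0,0,0,0,1]
    - [0,0,0,0,0,0,1]
    - [0,0,0,0,0,0,1]
    - [0,0,0,0,0,0,1]

```text
t: 28.5
tcp_pos: [0.4684, -0.095, 0.1113]
ee_rot: [-3.142, -0.0, 1.588]
contact_force: [0.8, 0.1, -0.8]
gripper_width: -0.0002
finger_force: 0.0
```

>>> carry_out:
  moves:
    - [0,0,0,0,0,0,1]
    - [0,0,0,0,0,0,1]
    - [0,0,0,0,0,0,1]
    - [0,0,0,0,0,0,1]
    - [0,0,0,0,0,0,1]
    - [0,0,0,0,0,0,1]
    - [0,0,0,0,0,0,1]
    - [0,0,0,0,0,0,1]
    - [0,0,0,0,0,0,1]
    - [0,0,0,0,0,0,1]
    - [0,0,0,0,0,0,1]
    - [0,0,0,0,0,0,1]
    - [0,0,0,0,0,0,1]
    - [0,0,0,0,0,0,1]
    - [0,0,0,0,0,0,1]
    - [0,0,0,0,0,0,1]
    - [0,0,0,0,0,0,1]
    - [0,0,0,0,0,0,1]
    - [0,0,0,0,0,0,1]
    - [0,0,0,0,0,0,1]

```text
t: 30.5
tcp_pos: [0.4684, -0.095, 0.1113]
ee_rot: [-3.142, -0.0, 1.588]
contact_force: [0.1, 0.1, -0.2]
gripper_width: 0.0
finger_force: 0.0
```

>>> carry_out:
  moves:
    - [0,0,35,0,0,0,1]
    - [0,0,46,0,0,0,1]
    - [0,0,53,0,0,0,1]
    - [0,0,57,0,0,0,1]
    - [0,0,58,0,0,0,1]
    - [0,0,59,0,0,0,1]
    - [0,0,59,0,0,0,1]

```text
t: 31.2
tcp_pos: [0.468, -0.0949, 0.0542]
ee_rot: [-3.141, -0.0, 1.588]
contact_force: [-7.9, 1.4, 27.3]
gripper_width: -0.0003
finger_force: 13.8
```

>>> carry_out:
  moves:
    - [0,0,-20,0,0,0,1]
    - [0,0,-60,0,0,0,1]
    - [-30,3,-100,0,0,8,1]
    - [-70,8,-116,0,0,16,0.5]
    - [-115,12,-116,0,0,24,0.5]
    - [-160,17,-116,0,0,32,0.5]
    - [-205,22,-116,0,0,40,0.5]
    - [-237,25,-116,0,0,48,0.5]
    - [-237,25,-116,0,0,56,0.5]
    - [-237,25,-116,0,0,64,0.5]
    - [-237,25,-116,0,0,72,0.5]
    - [-237,25,-116,0,0,80,0.5]
    - [-237,25,-116,0,0,88,0.5]
    - [-237,25,-116,0,0,90,0.5]
    - [-237,25,-116,0,0,90,0.5]
    - [-237,25,-116,0,0,90,0.5]
  force: 30

```text
t: 32.8
tcp_pos: [0.4973, -0.3315, 0.1684]
ee_rot: [-3.141, 0.0, 0.018]
contact_force: [0.2, -0.7, 0.5]
gripper_width: 0.0429
finger_force: 0.0
```

```bash
python3 - <<'E'
from h import *
d=grab('side','s7.png');C=cloud(d)
def key(C,n,x,y):
    p=C.reshape(-1,3);p=p[(abs(p[:,0]-x)<.012)&(abs(p[:,1]-y)<.01)&(p[:,2]>.04)&(p[:,2]<.08)];print(n,len(p),np.median(p[:,2]).round(4) if len(p) else None)
for n,x,y in[('stop',.469,-.094),('slow',.469,-.145),('med',.469,-.189),('fast',.470,-.2335)]: key(C,n,x,y)
for f in('s6','s7'):
    C=cloud(dict(np.load(f'pics/{f}.png.npz'))).reshape(-1,3);p=C[(abs(C[:,0]-.495)<.03)&(abs(C[:,1]+.331)<.02)&(C[:,2]>.094)&(C[:,2]<.112)];print(f,'tab',len(p),p.min(0).round(3),p.max(0).round(3),np.median(p,0).round(4))
go((.497,-.3315,.08,1))
E
```

```text
stop 70 0.0569
slow 76 0.0669
med 79 0.066
fast 81 0.0664
s6 tab 193 [ 0.476 -0.345  0.095] [ 0.517 -0.322  0.108] [ 0.4965 -0.3349  0.1034]
s7 tab 187 [ 0.476 -0.345  0.094] [ 0.517 -0.321  0.11 ] [ 0.4943 -0.3343  0.1029]
t 32.85 tcp [ 0.4973 -0.3315  0.1684] rpy [-180.    0.    1.] F [ 0.  -0.7  0.2] w 0.0423 ff 0.0
(0.497, -0.3315, 0.08) -> [-0.3  0.  88.4] [-0.  0.  0.]
```

>>> carry_out:
  moves:
    - [-1,2,40,0,0,0,0.5]
    - [-1,2,75,0,0,0,0.5]
    - [-1,2,92,0,0,0,0.5]
    - [-1,2,92,0,0,0,0.5]
    - [-1,2,92,0,0,0,1]
    - [-1,2,92,0,0,0,1]
    - [-1,2,92,0,0,0,1]
    - [-1,2,92,0,0,0,1]
    - [-1,2,92,0,0,0,1]
  force: 30

```text
t: 33.75
tcp_pos: [0.4969, -0.3319, 0.0774]
ee_rot: [-3.14, -0.001, 0.017]
contact_force: [2.7, 8.3, -2.0]
gripper_width: 0.0193
finger_force: 35.3
```

>>> carry_out:
  moves:
    - [1,0,-6,0,0,0,1]
    - [2,0,-12,0,0,0,1]
    - [4,0,-20,0,0,0,1]
    - [7,0,-29,0,0,0,1]
    - [11,0,-39,0,0,0,1]
    - [15,0,-49,0,0,0,1]
    - [20,0,-58,0,0,0,1]
    - [25,0,-66,0,0,0,1]
    - [29,0,-71,0,0,0,1]
    - [32,0,-74,0,0,0,1]
    - [32,0,-74,0,0,0,1]

```text
t: 34.85
tcp_pos: [0.5288, -0.3312, 0.1515]
ee_rot: [-3.139, -0.0, 0.017]
contact_force: [1.9, 7.4, -1.8]
gripper_width: 0.0197
finger_force: 36.3
```

Open to about 45 mm, rise clear, and look.

>>> carry_out:
  moves:
    - [0,0,0,0,0,0,0.5]
    - [0,0,0,0,0,0,0.5]
    - [0,0,0,0,0,0,0.5]
    - [0,0,-30,0,0,0,0.5]
    - [0,0,-70,0,0,0,0.5]
    - [0,0,-100,0,0,0,0.5]
    - [0,0,-100,0,0,0,0]
    - [0,0,-100,0,0,0,0]
  force: 40

```text
t: 35.65
tcp_pos: [0.5286, -0.3334, 0.2513]
ee_rot: [3.14, -0.002, 0.017]
contact_force: [-0.5, 0.8, 0.2]
gripper_width: 0.0706
finger_force: 0.0
```

```bash
python3 - <<'E'
from h import *
d=grab('side','s8.png');tubs('side',.095,.106,d=d)
cv2.imwrite('pics/c8.png',cv2.resize(d['img'][240:370,290:480],(760,520)))
C=cloud(d).reshape(-1,3)
p=C[(abs(C[:,0]-.54)<.07)&(abs(C[:,1]+.332)<.03)&(C[:,2]>.13)&(C[:,2]<.21)];q=p[:,0]*np.sin(.52)+p[:,2]*np.cos(.52);t=p[q>np.percentile(q,97)-.004];print('tab',((t.min(0)+t.max(0))/2).round(4),t.min(0).round(3),t.max(0).round(3))
tubs('top',.095,.106)
go((.5785,-.083,.2,91),(.5785,-.243,.25,91))
E
```

```text
side z0.101 circ -110.8 572.3 r 81.2 bb [-111.5  570.6] px [ 24. 179.]
side z0.100 circ 576.8 -82.4 r 34.0 bb [575.8 -83.4] px [361. 254.]
side z0.100 circ 576.9 -161.6 r 34.5 bb [ 577.6 -162.3] px [377. 277.]
side z0.100 circ 578.8 -242.8 r 33.0 bb [ 578.3 -242.6] px [395. 302.]
side z0.101 circ -3.6 -44.1 r 52.2 bb [ -3.6 -55.6] px [112. 335.]
tab [ 0.5333 -0.3323  0.1757] [ 0.516 -0.342  0.164] [ 0.551 -0.322  0.187]
top z0.096 circ 622.1 -303.7 r 53.4 bb [ 622.1 -302.7] px [447. 209.]
top z0.101 circ 579.1 -81.5 r 32.0 bb [578.8 -81.2] px [348. 227.]
top z0.101 circ 580.0 -161.4 r 32.2 bb [ 579.3 -160.9] px [384. 226.]
top z0.101 circ 580.2 -240.3 r 32.1 bb [ 580.6 -240.8] px [420. 226.]
t 35.75 tcp [ 0.5277 -0.3328  0.2493] rpy [-1.799e+02  1.000e-01  1.000e+00] F [ 0.5 -0.5 -0.6] w 0.0832 ff 0.0
(0.5785, -0.083, 0.2) -> [  55.  -248.8   49.4] [ -0.1   0.  -90. ]
(0.5785, -0.243, 0.25) -> [ 52.3 -88.9  -0.7] [ -0.1   0.  -90. ]
```

View pics/c8.png

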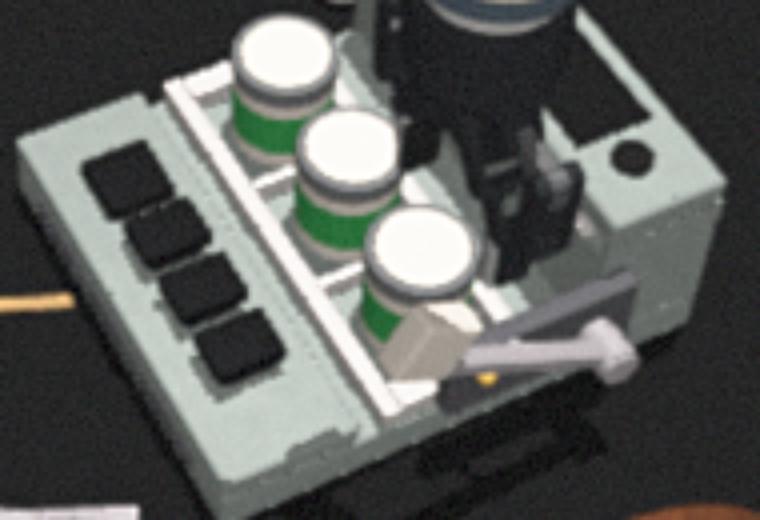

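The lever is up, with the tab at crop (425,340). The plate has retracted, the keys are fine, and the three tubs stand in their pockets. Next I fetch the left tub.

>>> carry_out:
  moves:
    - [10,-30,0,0,0,-8,0]
    - [19,-75,0,0,0,-16,0]
    - [28,-120,0,0,0,-24,0]
    - [37,-165,0,0,0,-32,0]
    - [46,-210,0,0,0,-40,0]
    - [54,-249,0,0,0,-48,0]
    - [54,-249,20,0,0,-56,0]
    - [54,-249,40,0,0,-64,0]
    - [54,-249,49,0,0,-72,0]
    - [54,-249,49,0,0,-80,0]
    - [54,-249,49,0,0,-88,0]
    - [54,-249,49,0,0,-90,0]
    - [54,-249,49,0,0,-90,0]
    - [54,-249,49,0,0,-90,0]
    - [54,-249,49,0,0,-90,0]

```text
t: 37.25
tcp_pos: [0.5779, -0.0831, 0.2007]
ee_rot: [-3.141, -0.0, 1.587]
contact_force: [-0.3, 0.2, 1.2]
gripper_width: 0.0856
finger_force: 0.0
```

```bash
python3 - <<'E'
from h import *
go((.578,-.082,.058,91))
E
```

```text
t 37.25 tcp [ 0.5779 -0.0831  0.2007] rpy [-179.9   -0.    90.9] F [-0.3  0.2  1.2] w 0.0856 ff 0.0
(0.578, -0.082, 0.058) -> [  1.1   0.2 142.7] [-0.1 -0.  -0.1]
```

>>> carry_out:
  moves:
    - [1,0,45,0,0,0,0]
    - [1,0,90,0,0,0,0]
    - [1,0,125,0,0,0,0]
    - [1,0,142,0,0,0,0]
    - [1,0,142,0,0,0,0]
    - [1,0,142,0,0,0,1]
    - [1,0,142,0,0,0,1]
    - [1,0,142,0,0,0,1]
    - [1,0,142,0,0,0,1]
    - [1,0,142,0,0,0,1]
    - [1,0,142,0,0,0,1]
    - [1,0,142,0,0,0,1]
    - [1,0,112,0,0,0,1]
    - [1,0,72,0,0,0,1]
    - [1,0,32,0,0,0,1]
    - [1,0,0,0,0,0,1]
    - [1,0,0,0,0,0,1]
    - [1,0,0,0,0,0,1]

```text
t: 39.05
tcp_pos: [0.5783, -0.0822, 0.202]
ee_rot: [3.14, 0.0, 1.588]
contact_force: [-1.0, 1.1, -2.5]
gripper_width: 0.0629
finger_force: 45.1
```

```bash
python3 - <<'E'
from h import *
go((.552,.2865,.2,167.6))
E
```

```text
t 39.05 tcp [ 0.5783 -0.0822  0.202 ] rpy [179.9   0.   91. ] F [-1.   1.1 -2.5] w 0.0629 ff 45.1
(0.552, 0.2865, 0.2) -> [369.1 -20.1   1.8] [  0.1   0.1 -76.6]
```

>>> carry_out:
  moves:
    - [30,-2,0,0,0,-7,1]
    - [70,-4,0,0,0,-14,1]
    - [110,-6,0,0,0,-22,1]
    - [150,-8,0,0,0,-30,1]
    - [190,-10,0,0,0,-38,1]
    - [230,-12,0,0,0,-46,1]
    - [270,-15,0,0,0,-54,1]
    - [310,-17,0,0,0,-62,1]
    - [345,-19,0,0,0,-70,1]
    - [369,-20,0,0,0,-76.6,1]
    - [369,-20,0,0,0,-76.6,1]
    - [369,-20,0,0,0,-76.6,1]
    - [369,-20,0,0,0,-76.6,1]
    - [369,-20,0,0,0,-76.6,1]

```text
t: 40.45
tcp_pos: [0.5519, 0.2853, 0.2007]
ee_rot: [-3.141, -0.001, 2.923]
contact_force: [0.3, 0.4, -1.8]
gripper_width: 0.0631
finger_force: 45.1
```

```bash
python3 - <<'E'
from h import *
go((.552,.2865,.033,167.6))
d=grab('side','s9.png');cv2.imwrite('pics/c9.png',cv2.resize(d['img'][110:260,180:380],(760,570)))
E
```

```text
t 40.45 tcp [0.5519 0.2853 0.2007] rpy [-180.    -0.   167.5] F [ 0.3  0.4 -1.8] w 0.0631 ff 45.1
(0.552, 0.2865, 0.033) -> [ -0.    1.4 167.7] [-0.  -0.  -0.1]
```

View pics/c9.png

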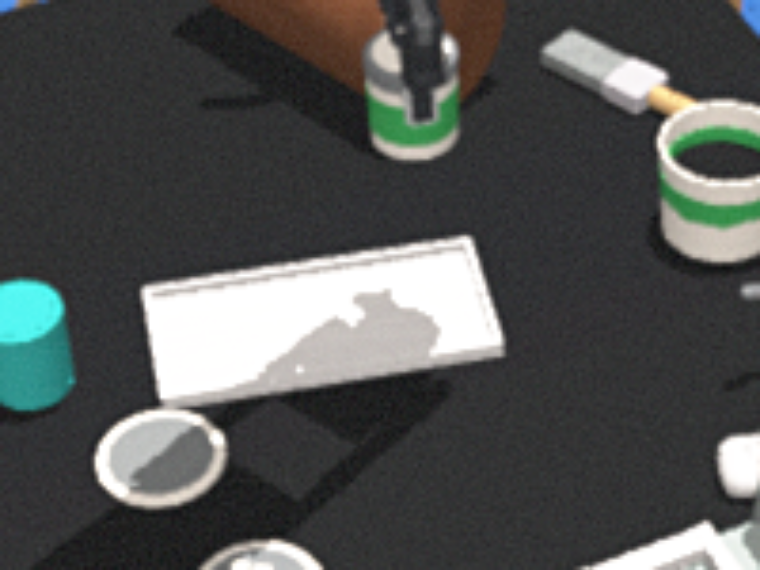

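The tub is held upright at crop (413,90), above the far end of the tray (crop 150–500 × 240–400). Now I lower it.

>>> carry_out:
  moves:
    - [0,1,45,0,0,0,1]
    - [0,1,90,0,0,0,1]
    - [0,1,125,0,0,0,1]
    - [0,1,150,0,0,0,1]
    - [0,1,160,0,0,0,1]
    - [0,1,165,0,0,0,1]
    - [0,1,167,0,0,0,1]
    - [0,1,167,0,0,0,1]
    - [0,1,167,0,0,0,0]
    - [0,1,167,0,0,0,0]
    - [0,1,167,0,0,0,0]
    - [0,1,167,0,0,0,0]
    - [0,1,130,0,0,0,0]
    - [0,1,85,0,0,0,0]
    - [0,1,40,0,0,0,0]
    - [0,1,0,0,0,0,0]
    - [0,1,0,0,0,0,0]

```text
t: 42.2
tcp_pos: [0.5555, 0.2891, 0.208]
ee_rot: [3.135, 0.009, 2.925]
contact_force: [0.7, -0.2, 1.2]
gripper_width: 0.0853
finger_force: 0.0
```

```bash
python3 - <<'E'
from h import *
d=grab('side','s10.png');tubs('side',.07,.081,d=d);tubs('side',.095,.106,d=d)
tubs('top',.07,.081)
go((.5785,-.162,.2,91))
E
```

```text
side z0.075 circ 800.3 280.2 r 55.2 bb [800.4 278.9] px [370. 149.]
side z0.073 circ 552.8 285.4 r 35.4 bb [552.8 285.4] px [290. 172.]
side z0.076 circ 660.6 -158.0 r 129.9 bb [ 659.9 -158. ] px [407. 271.]
side z0.076 circ 831.8 -359.3 r 53.2 bb [ 830.8 -360.7] px [519. 308.]
side z0.075 circ 18.6 -33.6 r 59.1 bb [ 18.6 -38. ] px [126. 336.]
side z0.099 circ 576.8 -163.4 r 33.8 bb [ 576.8 -163. ] px [377. 277.]
side z0.099 circ 576.8 -241.8 r 33.9 bb [ 578.  -243.5] px [395. 303.]
side z0.101 circ 697.9 -293.1 r 40.2 bb [ 699.  -292.5] px [449. 302.]
side z0.100 circ 4.1 -28.3 r 63.6 bb [  4.1 -46. ] px [117. 332.]
top z0.077 circ 851.2 -363.0 r 45.4 bb [ 861.6 -363. ] px [469. 110.]
top z0.078 circ 801.9 280.2 r 50.2 bb [801.4 280.4] px [191. 135.]
top z0.075 circ 555.3 288.2 r 32.0 bb [553.2 287.9] px [184. 241.]
t 42.3 tcp [0.5526 0.2877 0.2026] rpy [1.799e+02 1.000e-01 1.676e+02] F [-1.4 -0.3 -0.4] w 0.0853 ff 0.0
(0.5785, -0.162, 0.2) -> [-122.  -433.6    2.2] [ 0.2  0.  76.6]
```

>>> carry_out:
  moves:
    - [-13,-45,0,0,0,8,0]
    - [-26,-92,0,0,0,16,0]
    - [-39,-138,0,0,0,24,0]
    - [-52,-184,0,0,0,32,0]
    - [-65,-230,0,0,0,40,0]
    - [-78,-276,0,0,0,48,0]
    - [-91,-322,0,0,0,56,0]
    - [-104,-368,0,0,0,64,0]
    - [-115,-410,0,0,0,72,0]
    - [-122,-434,0,0,0,76.6,0]
    - [-122,-434,0,0,0,76.6,0]
    - [-122,-434,0,0,0,76.6,0]
    - [-122,-434,0,0,0,76.6,0]

```text
t: 43.6
tcp_pos: [0.5772, -0.1615, 0.2002]
ee_rot: [-3.14, -0.001, 1.589]
contact_force: [-0.1, 0.2, 1.0]
gripper_width: 0.0854
finger_force: 0.0
```

```bash
python3 - <<'E'
from h import *
go((.5785,-.162,.058,91))
tubs('side',.095,.106)
E
```

```text
t 43.6 tcp [ 0.5772 -0.1615  0.2002] rpy [-1.799e+02 -1.000e-01  9.110e+01] F [-0.1  0.2  1. ] w 0.0854 ff 0.0
(0.5785, -0.162, 0.058) -> [ -0.7   1.6 142.2] [-0.1 -0.1  0.1]
side z0.100 circ -110.0 568.5 r 78.1 bb [-110.6  564.8] px [ 25. 179.]
side z0.100 circ 578.1 -163.3 r 32.7 bb [ 579.2 -163.1] px [377. 277.]
side z0.099 circ 693.8 -267.7 r 48.8 bb [ 696.3 -270.9] px [446. 300.]
side z0.100 circ 577.3 -242.3 r 33.1 bb [ 577.4 -241.8] px [395. 302.]
side z0.100 circ 4.0 -33.3 r 61.0 bb [  4.  -49.3] px [115. 333.]
```

>>> carry_out:
  moves:
    - [0,1,45,0,0,0,0]
    - [0,1,90,0,0,0,0]
    - [0,1,125,0,0,0,0]
    - [0,1,142,0,0,0,0]
    - [0,1,142,0,0,0,0]
    - [0,1,142,0,0,0,1]
    - [0,1,142,0,0,0,1]
    - [0,1,142,0,0,0,1]
    - [0,1,142,0,0,0,1]
    - [0,1,142,0,0,0,1]
    - [0,1,142,0,0,0,1]
    - [0,1,142,0,0,0,1]
    - [0,1,112,0,0,0,1]
    - [0,1,72,0,0,0,1]
    - [0,1,32,0,0,0,1]
    - [0,1,0,0,0,0,1]
    - [0,1,0,0,0,0,1]
    - [0,1,0,0,0,0,1]

```text
t: 45.45
tcp_pos: [0.5789, -0.1627, 0.2019]
ee_rot: [3.14, 0.0, 1.588]
contact_force: [-0.1, 0.3, -3.0]
gripper_width: 0.0631
finger_force: 45.1
```

```bash
python3 - <<'E'
from h import *
go((.477,.3035,.2,167.6))
E
```

```text
t 45.45 tcp [ 0.5789 -0.1627  0.2019] rpy [179.9   0.   91. ] F [-0.1  0.3 -3. ] w 0.0631 ff 45.1
(0.477, 0.3035, 0.2) -> [467.9 -94.1   1.6] [  0.    0.1 -76.6]
```

>>> carry_out:
  moves:
    - [30,-6,0,0,0,-7,1]
    - [70,-14,0,0,0,-14,1]
    - [110,-22,0,0,0,-21,1]
    - [152,-30,0,0,0,-28,1]
    - [194,-39,0,0,0,-35,1]
    - [236,-47,0,0,0,-42,1]
    - [278,-56,0,0,0,-49,1]
    - [320,-64,0,0,0,-56,1]
    - [362,-73,0,0,0,-63,1]
    - [404,-81,0,0,0,-69,1]
    - [442,-89,0,0,0,-74,1]
    - [468,-94,0,0,0,-76.6,1]
    - [468,-94,0,0,0,-76.6,1]
    - [468,-94,0,0,0,-76.6,1]
    - [468,-94,0,0,0,-76.6,1]
    - [468,-94,0,0,0,-76.6,1]

```text
t: 47.05
tcp_pos: [0.477, 0.3024, 0.2007]
ee_rot: [-3.141, -0.001, 2.923]
contact_force: [1.7, -1.4, -1.7]
gripper_width: 0.0634
finger_force: 45.1
```

```bash
python3 - <<'E'
from h import *
go((.477,.3035,.033,167.6))
d=grab('side','s11.png');tubs('side',.07,.081,d=d)
E
```

```text
t 47.05 tcp [0.477  0.3024 0.2007] rpy [-179.9   -0.   167.5] F [ 1.7 -1.4 -1.7] w 0.0634 ff 45.1
(0.477, 0.3035, 0.033) -> [1.000e-01 1.200e+00 1.677e+02] [-0.1 -0.  -0.1]
side z0.076 circ 799.6 278.3 r 53.9 bb [798.9 277.8] px [371. 149.]
side z0.074 circ 552.3 284.5 r 35.8 bb [552.5 284.6] px [290. 172.]
side z0.076 circ 660.4 -158.5 r 128.8 bb [ 659.3 -158.5] px [409. 273.]
side z0.076 circ 829.5 -361.1 r 52.6 bb [ 831.3 -360.5] px [519. 308.]
side z0.076 circ 3.1 -15.5 r 67.5 bb [  3.1 -39.3] px [118. 338.]
```

>>> carry_out:
  moves:
    - [0,1,45,0,0,0,1]
    - [0,1,90,0,0,0,1]
    - [0,1,125,0,0,0,1]
    - [0,1,150,0,0,0,1]
    - [0,1,160,0,0,0,1]
    - [0,1,165,0,0,0,1]
    - [0,1,167,0,0,0,1]
    - [0,1,167,0,0,0,1]
    - [0,1,167,0,0,0,0]
    - [0,1,167,0,0,0,0]
    - [0,1,167,0,0,0,0]
    - [0,1,167,0,0,0,0]
    - [0,1,130,0,0,0,0]
    - [0,1,85,0,0,0,0]
    - [0,1,40,0,0,0,0]
    - [0,1,0,0,0,0,0]
    - [0,1,0,0,0,0,0]

```text
t: 48.8
tcp_pos: [0.4803, 0.3066, 0.2074]
ee_rot: [3.134, 0.008, 2.925]
contact_force: [0.9, -0.7, 1.6]
gripper_width: 0.0852
finger_force: 0.0
```

```bash
python3 - <<'E'
from h import *
d=grab('side','s12.png');tubs('side',.07,.081,d=d);tubs('side',.095,.106,d=d)
go((.5785,-.242,.2,91))
E
```

```text
side z0.075 circ 798.5 280.2 r 55.7 bb [800.8 278.1] px [370. 149.]
side z0.074 circ 553.3 284.6 r 35.3 bb [552.8 285.3] px [290. 172.]
side z0.074 circ 477.1 302.0 r 35.1 bb [477.5 301.8] px [262. 177.]
side z0.075 circ 659.9 -152.5 r 126.1 bb [ 660.2 -152.5] px [407. 272.]
side z0.076 circ 829.7 -359.6 r 52.4 bb [ 830.3 -360.3] px [519. 307.]
side z0.076 circ 2.4 -12.0 r 68.3 bb [  2.4 -37.4] px [119. 338.]
side z0.100 circ 578.7 -243.8 r 33.5 bb [ 578.3 -243.1] px [395. 303.]
side z0.099 circ 695.4 -291.4 r 41.5 bb [ 698.  -290.6] px [449. 302.]
side z0.101 circ 6.1 -25.2 r 64.3 bb [  6.1 -42.6] px [117. 332.]
t 48.85 tcp [0.4789 0.3057 0.2045] rpy [179.7   0.3 167.6] F [-0.1  0.8 -0.6] w 0.0853 ff 0.0
(0.5785, -0.242, 0.2) -> [-215.1 -513.5    3.2] [ 0.4  0.1 76.6]
```

>>> carry_out:
  moves:
    - [-18,-42,0,0,0,7,0]
    - [-36,-85,0,0,0,14,0]
    - [-54,-128,0,0,0,21,0]
    - [-72,-171,0,0,0,28,0]
    - [-90,-214,0,0,0,35,0]
    - [-108,-257,0,0,0,42,0]
    - [-126,-300,0,0,0,49,0]
    - [-144,-343,0,0,0,56,0]
    - [-162,-386,0,0,0,62,0]
    - [-180,-429,0,0,0,68,0]
    - [-198,-472,0,0,0,73,0]
    - [-216,-512,0,0,0,76.6,0]
    - [-216,-512,0,0,0,76.6,0]
    - [-216,-512,0,0,0,76.6,0]
    - [-216,-512,0,0,0,76.6,0]

```text
t: 50.35
tcp_pos: [0.577, -0.2407, 0.1999]
ee_rot: [-3.139, -0.001, 1.588]
contact_force: [-1.0, -0.2, -0.1]
gripper_width: 0.0855
finger_force: 0.0
```

```bash
python3 - <<'E'
from h import *
go((.579,-.242,.058,91))
tubs('side',.095,.106)
E
```

```text
t 50.35 tcp [ 0.577  -0.2407  0.1999] rpy [-1.799e+02 -1.000e-01  9.100e+01] F [-1.  -0.2 -0.1] w 0.0855 ff 0.0
(0.579, -0.242, 0.058) -> [ -1.6   2.4 141.9] [-0.1 -0.1  0. ]
side z0.100 circ -110.0 572.6 r 79.3 bb [-111.3  568.4] px [ 24. 179.]
side z0.100 circ 578.5 -241.2 r 32.6 bb [ 577.9 -241.8] px [395. 301.]
side z0.100 circ 2.1 -37.0 r 58.8 bb [  2.1 -52.1] px [115. 334.]
```

>>> carry_out:
  moves:
    - [-1,2,45,0,0,0,0]
    - [-1,2,90,0,0,0,0]
    - [-1,2,125,0,0,0,0]
    - [-1,2,142,0,0,0,0]
    - [-1,2,142,0,0,0,0]
    - [-1,2,142,0,0,0,1]
    - [-1,2,142,0,0,0,1]
    - [-1,2,142,0,0,0,1]
    - [-1,2,142,0,0,0,1]
    - [-1,2,142,0,0,0,1]
    - [-1,2,142,0,0,0,1]
    - [-1,2,142,0,0,0,1]
    - [-1,2,112,0,0,0,1]
    - [-1,2,72,0,0,0,1]
    - [-1,2,32,0,0,0,1]
    - [-1,2,0,0,0,0,1]
    - [-1,2,0,0,0,0,1]
    - [-1,2,0,0,0,0,1]

```text
t: 52.2
tcp_pos: [0.5801, -0.2429, 0.2023]
ee_rot: [3.14, 0.001, 1.588]
contact_force: [-0.4, -0.3, -2.5]
gripper_width: 0.0632
finger_force: 45.2
```

```bash
python3 - <<'E'
from h import *
go((.402,.3195,.2,167.6))
E
```

```text
t 52.2 tcp [ 0.5801 -0.2429  0.2023] rpy [179.9   0.   91. ] F [-0.4 -0.3 -2.5] w 0.0632 ff 45.2
(0.402, 0.3195, 0.2) -> [ 565.3 -168.6    1.5] [  0.1   0.1 -76.6]
```

>>> carry_out:
  moves:
    - [30,-9,0,0,0,-5,1]
    - [70,-21,0,0,0,-10,1]
    - [110,-33,0,0,0,-16,1]
    - [150,-45,0,0,0,-22,1]
    - [190,-57,0,0,0,-28,1]
    - [230,-69,0,0,0,-34,1]
    - [270,-81,0,0,0,-40,1]
    - [310,-93,0,0,0,-46,1]
    - [350,-105,0,0,0,-52,1]
    - [390,-117,0,0,0,-58,1]
    - [430,-129,0,0,0,-63,1]
    - [470,-141,0,0,0,-68,1]
    - [510,-153,0,0,0,-72,1]
    - [545,-163,0,0,0,-75,1]
    - [565,-169,0,0,0,-76.6,1]
    - [565,-169,0,0,0,-76.6,1]
    - [565,-169,0,0,0,-76.6,1]
    - [565,-169,0,0,0,-76.6,1]
    - [565,-169,0,0,0,-76.6,1]

```text
t: 54.1
tcp_pos: [0.4016, 0.3181, 0.2009]
ee_rot: [-3.141, -0.001, 2.923]
contact_force: [-1.0, 0.4, -1.0]
gripper_width: 0.063
finger_force: 45.1
```

```bash
python3 - <<'E'
from h import *
go((.402,.3195,.033,167.6))
d=grab('side','s13.png');tubs('side',.07,.081,d=d)
cv2.imwrite('pics/c13.png',cv2.resize(d['img'][90:240,150:350],(760,570)))
E
```

```text
t 54.1 tcp [0.4016 0.3181 0.2009] rpy [-180.    -0.   167.5] F [-1.   0.4 -1. ] w 0.063 ff 45.1
(0.402, 0.3195, 0.033) -> [ -0.2   1.6 167.9] [-0.  -0.  -0.1]
side z0.075 circ 800.7 278.0 r 54.1 bb [799.7 278. ] px [370. 149.]
side z0.073 circ 552.1 285.6 r 35.2 bb [553.6 286. ] px [290. 172.]
side z0.074 circ 477.3 303.4 r 34.2 bb [477.9 303.3] px [263. 177.]
side z0.075 circ 661.0 -156.9 r 131.8 bb [ 659.9 -156.9] px [407. 271.]
side z0.076 circ 829.1 -359.5 r 52.5 bb [ 829.5 -359. ] px [519. 307.]
side z0.076 circ 3.2 -16.6 r 67.5 bb [  3.2 -39.9] px [119. 338.]
```

View pics/c13.png

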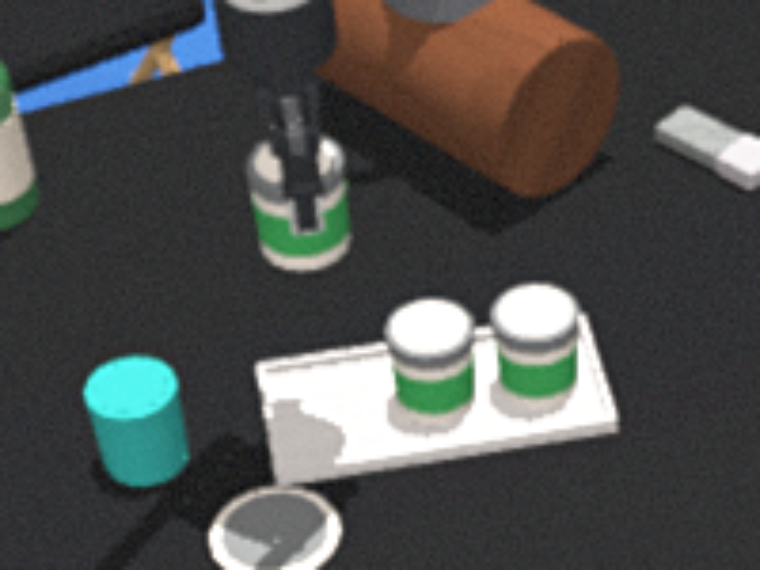

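Two tubs stand in the tray at crop (430,360) and (537,340). The third is held at crop (300,205) over the free end.

>>> carry_out:
  moves:
    - [0,1,45,0,0,0,1]
    - [0,1,90,0,0,0,1]
    - [0,1,125,0,0,0,1]
    - [0,1,150,0,0,0,1]
    - [0,1,160,0,0,0,1]
    - [0,1,165,0,0,0,1]
    - [0,1,167,0,0,0,1]
    - [0,1,167,0,0,0,1]
    - [0,1,167,0,0,0,0]
    - [0,1,167,0,0,0,0]
    - [0,1,167,0,0,0,0]
    - [0,1,167,0,0,0,0]
    - [0,1,130,0,0,0,0]
    - [0,1,85,0,0,0,0]
    - [0,1,40,0,0,0,0]
    - [0,1,-20,0,0,0,0]
    - [0,1,-50,0,0,0,0]
    - [0,1,-50,0,0,0,0]
    - [0,1,-50,0,0,0,0]
    - [0,1,-50,0,0,0,0]

```text
t: 56.15
tcp_pos: [0.4008, 0.3197, 0.25]
ee_rot: [-3.14, -0.002, 2.925]
contact_force: [-0.6, -0.1, -0.7]
gripper_width: 0.0858
finger_force: 0.0
```

```bash
python3 - <<'E'
from h import *
d=grab('side','s14.png');tubs('side',.07,.081,d=d)
C=cloud(d).reshape(-1,3)
for n,x,y in[('stop',.469,-.094),('slow',.469,-.145),('med',.469,-.189),('fast',.470,-.2335)]:
    p=C[(abs(C[:,0]-x)<.012)&(abs(C[:,1]-y)<.01)&(C[:,2]>.04)&(C[:,2]<.08)];print(n,np.median(p[:,2]).round(4))
go()
E
```

```text
side z0.076 circ 799.2 279.0 r 54.6 bb [799.7 279.8] px [370. 148.]
side z0.073 circ 528.0 302.5 r 64.5 bb [528.9 302. ] px [279. 172.]
side z0.074 circ 399.7 317.4 r 34.9 bb [400.8 317.4] px [234. 181.]
side z0.075 circ 659.4 -159.6 r 128.0 bb [ 659.7 -159.6] px [409. 274.]
side z0.076 circ 841.1 -355.2 r 48.1 bb [ 850.3 -354.1] px [524. 297.]
side z0.077 circ 823.5 -365.6 r 48.5 bb [ 816.7 -369.7] px [515. 320.]
side z0.076 circ 2.7 -17.2 r 67.0 bb [  2.7 -41.8] px [119. 338.]
stop 0.0564
slow 0.066
med 0.0665
fast 0.0663
t 56.2 tcp [0.4008 0.3196 0.2497] rpy [-1.799e+02 -1.000e-01  1.676e+02] F [ 0.7  0.1 -0.1] w 0.0855 ff 0.0
```

View pics/s14.png

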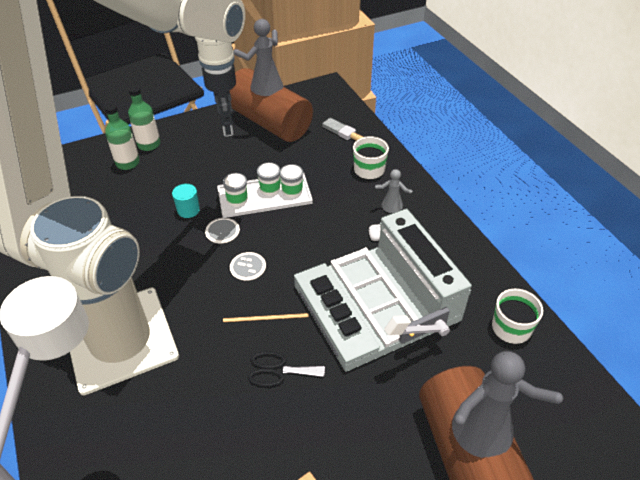

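The view shows all three tubs in the tray at (235,188), (269,178) and (291,181). The middle one has been knocked against the far one, so I measure it.

```bash
python3 - <<'E'
from h import *
c=np.array([.477,.3035]);u=np.array([-.977,.214]);s=np.array([.214,.977])
for n in('side','top'):
    d=grab(n);C=cloud(d);m=(C[...,2]>.068)&(abs(C[...,0]-.477)<.13)&(abs(C[...,1]-.3035)<.1)&(C[...,2]<.085)
    p=C[m];q=np.c_[(p[:,:2]-c)@s,(p[:,:2]-c)@u]*1000
    _,_,k=cv2.kmeans(q.astype(np.float32),3,None,(3,50,.1),5,cv2.KMEANS_PP_CENTERS)
    for i in range(3):
        w=q[k[:,0]==i];z=p[k[:,0]==i,2];A=np.c_[w,np.ones(len(w))];g=np.linalg.lstsq(A,z*1000,rcond=None)[0];print(n,len(w),'short/long centre',((w.min(0)+w.max(0))/2).round(1),'ext',np.ptp(w,axis=0).round(1),'z',np.median(z).round(4),'tilt',g[:2].round(3))
E
```

```text
Traceback (most recent call last):
IndexError: boolean index did not match indexed array along axis 0; size of axis is 890 but size of corresponding boolean axis is 3
```

```bash
python3 - <<'E'
from h import *
from scipy.cluster.vq import kmeans2
c=np.array([.477,.3035]);u=np.array([-.977,.214]);s=np.array([.214,.977])
for n in('side','top'):
    d=grab(n);C=cloud(d);m=(C[...,2]>.068)&(abs(C[...,0]-.477)<.13)&(abs(C[...,1]-.3035)<.1)&(C[...,2]<.085)
    p=C[m];q=np.c_[(p[:,:2]-c)@s,(p[:,:2]-c)@u]*1000
    _,k=kmeans2(q,np.array([[0,-77],[0,-15],[0,77.]]),minit='matrix')
    for i in range(3):
        w=q[k==i];z=p[k==i,2];A=np.c_[w,np.ones(len(w))];g=np.linalg.lstsq(A,z*1000,rcond=None)[0];print(n,len(w),'short/long',((w.min(0)+w.max(0))/2).round(1),'ext',np.ptp(w,axis=0).round(1),'z',np.median(z).round(4),'tilt',g[:2].round(3))
E
```

```text
side 292 short/long [ -0.9 -79.8] ext [73.7 62.9] z 0.0736 tilt [-0.003 -0.003]
side 292 short/long [ 22.3 -19.7] ext [68.7 62.6] z 0.0728 tilt [-0.013 -0.007]
side 306 short/long [-1.7 77.2] ext [69.2 62.2] z 0.0734 tilt [0.011 0.022]
top 629 short/long [  2.1 -81.3] ext [64.  63.2] z 0.0743 tilt [ 0.01 -0.01]
top 650 short/long [ 23.9 -21.6] ext [63.1 63.9] z 0.0745 tilt [ 0.004 -0.005]
top 524 short/long [ 0.1 75.7] ext [61.8 63.2] z 0.0745 tilt [0.022 0.01 ]
```

All three tubs are upright and flat on the tray floor, well inside the limits: 23 mm off centre at most across the tray, 81 mm along it. The stop key alone is down and the lever is up, so I hand in.

```bash
python3 -c "
from h import *
print(order.finish_job())"
```

```text
the job is handed in; nothing more can be done
None
```

I mixed all three tubs on fast for more than five seconds, stood them upright on the drip tray, and handed the job in at about 56 s; the hand-in gave no verdict. In the last check the stop key alone was down and the lever was up. The middle tub had been knocked aside on the tray but was still upright and within the limits.

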